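Store the stripped test rig: cores into the jar, modules into the rack

TASK

Put the stripped test rig away. Move the funnel from its stand onto the jar and pour all the blue cores out of the scoop through it into the jar, then set the scoop back level on its mat and the funnel back upright in its stand. Slide every plug-in module fully home into the bay of its own colour, and leave the multimeter, the white bottle and the copper coil alone.

Things in the scene. Friction and masses are not known exactly. Their poses are not given: they have to be found in the camera images.
- jar: clear round jar, fixed to the bench, open at the top, black foot: outer diameter 68 mm, height 100 mm, inner diameter 56 mm, inner floor 6 mm up. Origin: centre of its underside; z up.
- stand: grey square funnel stand, fixed: an upright open box 68 x 68 mm outside, 56 x 56 mm inside, 50 mm high, on a thin dark 96 mm plate. Origin: centre of its underside; z up.
- funnel: loose bare-metal funnel, 150 g, 86 mm high: neck 46 mm outside, 40 inside, then from 40 mm up a 45 degree cone to a 140 mm mouth. Below the cone a flat square collar, 76 x 76 mm, 36 to 40 mm up. In the stand (at the start) or the jar the neck goes in with 5 mm play all round and the collar rests on the rim, origin then 36 mm below the rim. Origin: centre of the neck's lower end; z up.
- funnel_grip (a point): on the funnel's orange square grip post (20 x 20 mm, sides along the funnel's x and y), which stands on the rim, centred 78 mm from the axis along the funnel's +y, from 80 to 130 mm above the funnel's origin; this point is 115 mm above it, a good height for the TCP
- mat: blue flat mat, fixed, 200 x 130 mm, 3 mm thick; the scoop starts on it. Origin: centre of its underside; x along the long side.
- scoop: loose bare-metal scoop, 200 g, holding the cores: a trough 120 mm long, 64 wide inside, walls 45 mm high, back wall 50 high, open at the front (-x). Its floor slopes down to the back by 9.5 degrees when level, so cores stay in; tipping the front down by 35 to 55 degrees empties it. Starts on the mat. Origin: underside, middle of the trough; z up.
- scoop_grip (a point): on the scoop's orange square grip post (20 x 20 mm, sides along the scoop's x and y), behind the back wall: centre at x = +74 mm, y = 0 in the scoop's frame, 10 to 100 mm above its underside; this point is 83 mm above it, a good height for the TCP
- scoop_spout (a point): middle of the lower edge of the scoop's open front, at (-60, 0, 25) mm in the scoop's frame
- core0: blue glazed ferrite core, a smooth rod with round ends, 16 mm thick and 22 mm long, 20 g, lying in the scoop at the start; rolls and slides easily (friction about 0.3). Origin: its centre; x along its length. May be absent (None).
- core1: blue glazed ferrite core, a smooth rod with round ends, 16 mm thick and 22 mm long, 20 g, lying in the scoop at the start; rolls and slides easily (friction about 0.3). Origin: its centre; x along its length. May be absent (None).
- core2: blue glazed ferrite core, a smooth rod with round ends, 16 mm thick and 22 mm long, 20 g, lying in the scoop at the start; rolls and slides easily (friction about 0.3). Origin: its centre; x along its length. May be absent (None).
- core3: blue glazed ferrite core, a smooth rod with round ends, 16 mm thick and 22 mm long, 20 g, lying in the scoop at the start; rolls and slides easily (friction about 0.3). Origin: its centre; x along its length. May be absent (None).
- core4: blue glazed ferrite core, a smooth rod with round ends, 16 mm thick and 22 mm long, 20 g, lying in the scoop at the start; rolls and slides easily (friction about 0.3). Origin: its centre; x along its length. May be absent (None).
- core5: blue glazed ferrite core, a smooth rod with round ends, 16 mm thick and 22 mm long, 20 g, lying in the scoop at the start; rolls and slides easily (friction about 0.3). Origin: its centre; x along its length. May be absent (None).
- module_red: loose plug-in module, 120 g, flat on the bench: green board 90 mm long (x = 0 to 90), 56 wide, 8 thick; red panel across its rear end (x = -6 to 0, 56 wide, 30 high); behind it an upright red grip post, 20 x 20 mm, centre at x = -16, z = 0 to 62. Origin: underside, where board meets panel; +x along the board, the way it goes in. May be absent (None).
- mouth_red (a point): bay with red strips on its roof's front edge; fixed grey box 100 mm deep, 78 wide, 34 high, one of three side by side. A level slot 62 mm wide and 14 high runs in from its front, slot floor 12 mm above the bench. This point: middle of the slot floor at the front face; +x the way a module goes in. A module fully home (panel against the face) has its origin here, give or take 3 mm.
- module_yellow: loose plug-in module, 120 g, flat on the bench: green board 90 mm long (x = 0 to 90), 56 wide, 8 thick; yellow panel across its rear end (x = -6 to 0, 56 wide, 30 high); behind it an upright yellow grip post, 20 x 20 mm, centre at x = -16, z = 0 to 62. Origin: underside, where board meets panel; +x along the board, the way it goes in. May be absent (None).
- mouth_yellow (a point): bay with yellow strips on its roof's front edge; fixed grey box 100 mm deep, 78 wide, 34 high, one of three side by side. A level slot 62 mm wide and 14 high runs in from its front, slot floor 12 mm above the bench. This point: middle of the slot floor at the front face; +x the way a module goes in. A module fully home (panel against the face) has its origin here, give or take 3 mm.
- module_blue: loose plug-in module, 120 g, flat on the bench: green board 90 mm long (x = 0 to 90), 56 wide, 8 thick; blue panel across its rear end (x = -6 to 0, 56 wide, 30 high); behind it an upright blue grip post, 20 x 20 mm, centre at x = -16, z = 0 to 62. Origin: underside, where board meets panel; +x along the board, the way it goes in. May be absent (None).
- mouth_blue (a point): bay with blue strips on its roof's front edge; fixed grey box 100 mm deep, 78 wide, 34 high, one of three side by side. A level slot 62 mm wide and 14 high runs in from its front, slot floor 12 mm above the bench. This point: middle of the slot floor at the front face; +x the way a module goes in. A module fully home (panel against the face) has its origin here, give or take 3 mm.
- meter: bystander: yellow handheld multimeter lying flat, 150 x 75 x 36 mm. Origin: centre of its underside.
- bottle: bystander: white dispenser bottle with red nozzle, 60 mm across, 130 mm high. Origin: centre of its underside.
- coil: bystander: copper coil on a black bobbin, 72 mm across, 70 mm high, upright. Origin: centre of its underside.
Things that resemble listed ones, but are neither listed nor needed, are in the scene too. Leave any pink look-alike of the module_yellow alone. Leave any pink look-alike of the module_blue alone.

How it is judged:
By the outcome, as a careful person would: the job done as asked, in the order asked, and still so for the second after the job is handed in, with the robot touching nothing.
Of module_red, module_yellow, module_blue only 2 to 3 are there at a start; the rules pass over those that are not, and their reading is None.
Of core0, core1, core2, core3, core4, core5 only 4 to 6 are there at a start; the rules pass over those that are not, and their reading is None.
At some moment in a run one of module_red, module_yellow, module_blue, scoop may be knocked a few centimetres aside while the robot is not near it.
It also fails if it takes over 210 s, if anything falls off the work surface, if the arm or the gripper's body presses on something with over 40 N, if the wrist force passes 120 N, or if a joint passes its speed limit or range.

ROBOT

A 7-joint arm with a two-finger parallel gripper is mounted at the origin on the work surface. World frame = base frame: x ahead of the robot, y to its left, z up, the work surface at z = 0. Lengths are in m, angles in rad, forces in N, time in s.
With the tool pointing down it reaches from about 0.375 to 0.925 m from the base axis. Payload 3.1 kg.
Tool frame: the origin (TCP) lies between the finger pads, 19 mm behind the fingertips; this is the grasp point; z points along the fingers, y is the line along which they close (so a half turn about z gives the same grasp; the last joint's range is limited). The gripper opens to 85 mm and grips with 20 to 120 N. Pads are 22 mm wide; open, the fingers measure 114 mm over their backs; the gripper's body (76 mm by 85 mm) begins 54 mm behind the grasp point. The pads swing forward as they close: fully open they stand 13 mm farther back than shut.
Start: joints at [-1.316, 0.383, 0.044, 1.598, -0.018, 1.161, -0.05], TCP at [0.225, 0.61, 0.25] pointing down, gripper open.
Joint ranges: [-2.61, 2.61], [-0.41, 2.15], [-1.48, 1.57], [0, 2.5], [-1.57, 4.71], [0.05, 1.97], [-2.85, 2.85]. Speed limits (rad/s): [2.79, 2.79, 3.14, 3.14, 3.14, 3.14, 3.14].

INTERFACE

Orientations are given as a unit quaternion [x, y, z, w].
In Python, from bench import observe, viewer, hand_in, finder gives the robot as it stands. The module is installed in compiled form; this text tells all that it offers.
- The arm moves only by the tool apply_moves, never from a script. Its argument "steps" is one flat list of numbers, 6 for each row, row after row: the shift along the world's x, y, z in cm, then the turn, a rotation vector about the world's x, y, z in rad. A call has 1 to 12 rows; each row shifts and turns the commanded pose from where the row before left it; what a row does not reach is not made up. A row lasts 1/8 s, in which the tool goes at most 62.5 mm and 10.7 degrees, less where a joint would pass 70% of its speed; a pose out of reach is approached as far as the arm can. A call with a gripper value outside its range is refused whole. "fingers" is the finger opening in cm, from 0 to 8.54, set as the call begins (left out, the last holds). The fingers move at their own pace and stop on an object; "grip_force" is the grip in N (left out, the last holds). Time passes only in rows, so rows that do not move let the fingers close. It gives the time, the measured TCP pose, the force, the opening and the grip force at its end, in the units of the state.
- observe(): the state, without advancing time (a new reading comes with each control period).
- viewer.snapshot(name): name is "scene" or "top" or "wrist"; returns the picture (420x560x3 uint8, red, green, blue); there is no depth.
- viewer.camera_model(name): a dict with "mtx" (3x3 intrinsics, pixels), "k1" (the pictures are not rectified: a ray, as slopes to the right and down, at radius r is drawn at 1 + k1 r^2 times it, then the intrinsics apply), "view" (4x4, takes a point from world to camera coordinates); the wrist camera has in their place "mount" (4x4, takes a point from camera to tool coordinates, whose origin is the TCP and whose axes are the flange's). Camera axes: x right, y down, z forward; pixel columns grow to the right and rows downward; lengths in m; the calibration is good to about 2 mm. A picture is of the moment at which its call begins: read the wrist's pose just before it. camera_model takes no time and is no camera call.
- hand_in(): hands the job in; it is judged then, once.
Trained networks look in the newest picture that a camera, given by its name, has taken for a name from the list of things; names that differ only in an ending like _2 or _b are one class to them, and where a whole thing is asked for, a point or a joint stands for the part that bears it (a point fixed in the world has none). Each returns a list of dicts, best first, with "conf" (0 to 1); they miss things now and then, are a little off and sometimes report something else, mostly with a low value. They report only what shows in the picture. A call takes as long as a camera call. They do not tell look-alikes from the thing itself.
- finder.look_for(camera, name): "position" ([column, row] in pixels, amid what is visible of it).
- finder.silhouettes(camera, name): "mask" (420x560 bool, what is visible of it) and "position" ([column, row] in pixels, amid what is visible of it).
The state is a dict: "clock": time; "joint_positions": joint angles; "joint_vel": joint speeds; "tau": joint torques, N m; "eef_pos": TCP position; "tcp_rot": TCP orientation; "contact_force": force on the tool from outside, world axes, zero at the start; "wrist_torque": the same for the moment, N m; "opening": opening from 0.0 (shut) to 1.0 (fully open); "finger_force": force on a finger pad.
Only numpy, scipy, OpenCV 4.12 (cv2) and the standard library are available. Lean on these libraries where they do the work, as an engineer would, in place of code of your own. Each camera call takes 0.05 s, during which the arm holds its last target. There are 200 camera calls.

## Working session

There is one attempt and no reset: what is moved stays moved. The work goes in short steps, Python scripts to look and compute and a tool call to move; the robot and the scene stay as the last step left them, time stands still between calls to the robot, and variables do not carry over. Pictures are saved under pics/ and viewed, at most 14 in all, crops included, and the job is handed in when it is done.

Besides the shell and the picture viewer there is one more tool, called as name(argument=value, ...) on one line, values as JSON. apply_moves: Moves the arm, as the interface text tells. Its arguments: {"type":"object","properties":{"steps":{"type":"array"},"fingers":{"type":"number"},"grip_force":{"type":"number"}},"required":["steps"]}

```bash
mkdir -p pics; ls; python3 - <<'E'
from bench import observe, viewer
import cv2,numpy as np
for n in("scene","top"):
    p=viewer.snapshot(n); cv2.imwrite(f"pics/{n}0.png",p[:,:,::-1])
    m=viewer.camera_model(n); print(n,np.round(m["mtx"],1).tolist(),m["k1"],np.round(m["view"],3).tolist())
m=viewer.camera_model("wrist");print({k:np.round(v,3).tolist() for k,v in m.items()})
print(observe())
E
```

```text
pics
scene [[408.8, 0.0, 277.2], [0.0, 408.8, 205.6], [0.0, 0.0, 1.0]] -0.040902557449740584 [[-0.836, 0.548, 0.0, 0.435], [0.367, 0.56, -0.743, -0.088], [-0.407, -0.621, -0.67, 1.338], [0.0, 0.0, 0.0, 1.0]]
top [[385.7, 0.0, 277.1], [0.0, 385.7, 210.7], [0.0, 0.0, 1.0]] -0.07875517406912552 [[-0.003, -1.0, -0.015, -0.005], [-0.985, 0.005, -0.17, 0.519], [0.17, 0.014, -0.985, 1.069], [0.0, 0.0, 0.0, 1.0]]
{'mtx': [[376.544, 0.0, 278.482], [0.0, 376.544, 210.421], [0.0, 0.0, 1.0]], 'k1': -0.079, 'mount': [[-0.0, -0.949, -0.315, 0.082], [1.0, -0.0, -0.0, 0.0], [0.0, -0.315, 0.949, -0.123], [0.0, 0.0, 0.0, 1.0]]}
{'clock': 0.1, 'joint_positions': array([-1.31581209,  0.3838022 ,  0.04384272,  1.59942125, -0.01793277,
        1.16119919, -0.04993031]), 'joint_vel': array([-0.00040591, -0.00275925, -0.00026894, -0.00574125,  0.0024241 ,
       -0.00088455,  0.00106104]), 'tau': array([ 2.74414473e-03, -4.34727788e+01,  1.02926262e+00, -2.50454128e+01,
        1.08444312e-02,  5.48064490e-03,  1.27835982e-06]), 'eef_pos': array([0.22429558, 0.60920766, 0.24867918]), 'tcp_rot': array([ 1.75463561e-01,  9.84485172e-01, -1.20775728e-03, -1.63347231e-04]), 'contact_force': array([-0.06480822, -0.73859033,  0.12321759]), 'wrist_torque': array([ 0.00026375,  0.0023122 , -0.02294824]), 'finger_force': 0.0, 'opening': 0.999945217166904}
```

View pics/scene0.png

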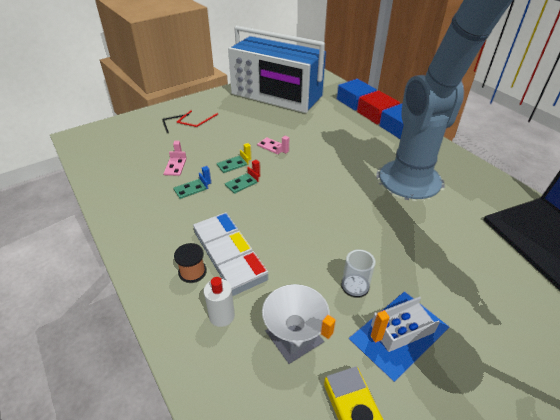

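View pics/top0.png

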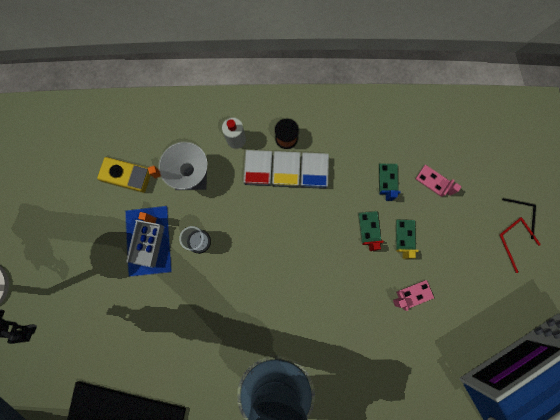

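```bash
cat > h.py <<'E'
from bench import observe, viewer, hand_in, finder
import cv2,numpy as np
from scipy.optimize import minimize
from scipy.spatial.transform import Rotation as Ro
def box(x0,x1,y0,y1,z0,z1): return np.array([[x,y,z] for x in(x0,x1) for y in(y0,y1) for z in(z0,z1)])/1e3
def ring(r,z): 
    t=np.arange(48)*np.pi/24; return np.c_[r*np.cos(t),r*np.sin(t),0*t+z]/1e3
V=np.vstack
MOD=[box(0,90,-28,28,0,8),box(-6,0,-28,28,0,30),box(-26,-6,-10,10,0,62)]
M=dict(jar=[V([ring(34,0),ring(34,100)])],
 funnel=[V([ring(24,40),ring(70,86)]),V([ring(23,0),ring(23,40)]),box(-38,38,-38,38,36,40),box(-10,10,68,88,80,130)],
 mat=[box(-100,100,-65,65,0,3)],
 scoop=[box(-60,60,32,34,0,45),box(-60,60,-34,-32,0,45),box(60,63,-34,34,0,50),box(-60,60,-34,34,0,22),box(64,84,-10,10,10,100)],
 module_red=MOD,module_yellow=MOD,module_blue=MOD,bays=[box(0,100,-117,117,0,34)],
 stand=[box(-34,34,-34,34,0,50),box(-48,48,-48,48,0,3)])
def cam(n,o=None):
    m=viewer.camera_model(n); m=dict(m)
    if n=="wrist":
        T=np.eye(4);T[:3,:3]=Ro.from_quat(o["tcp_rot"]).as_matrix();T[:3,3]=o["eef_pos"]
        m["view"]=np.linalg.inv(T@m["mount"])
    return m
def proj(m,P):
    c=np.atleast_2d(P)@m["view"][:3,:3].T+m["view"][:3,3]; s=c[:,:2]/c[:,2:]
    s=s*(1+m["k1"]*(s**2).sum(1,keepdims=True)); return s*[m["mtx"][0,0],m["mtx"][1,1]]+m["mtx"][:2,2]
def unproj(m,uv,z):
    d=(np.asarray(uv,float)-m["mtx"][:2,2])/[m["mtx"][0,0],m["mtx"][1,1]]; s=d.copy()
    for _ in range(20): s=d/(1+m["k1"]*(s@s))
    R,t=m["view"][:3,:3],m["view"][:3,3]; c=-R.T@t; r=R.T@np.r_[s,1]
    return (c+r*(z-c[2])/r[2])[:2]
def render(m,parts,p,z,k=4):
    im=np.zeros((420*k,560*k),np.uint8); R=Ro.from_euler('z',p[2]).as_matrix()
    for q in parts:
        u=proj(m,q@R.T+[p[0],p[1],z]); h=cv2.convexHull((((u+.5)*k-.5)*16).astype(np.int32))
        cv2.fillConvexPoly(im,h,255,shift=4)
    return cv2.GaussianBlur(cv2.resize(im,(560,420),interpolation=cv2.INTER_AREA),(0,0),1)/255.
def fit(obs,parts,p0,z=0.,yaw=True):
    "obs: list of (cam,mask)"
    B=[cv2.GaussianBlur(k.astype(np.float32),(0,0),1) for _,k in obs]
    def f(q):
        p=[q[0]/100,q[1]/100,q[2]/5 if yaw else p0[2]]
        return sum(((render(m,parts,p,z)-b)**2).sum()/b.sum() for (m,_),b in zip(obs,B))
    best=None
    for dy in ((0,.5,-.5) if yaw else (0,)):
        x0=np.array([p0[0]*100,p0[1]*100,(p0[2]+dy)*5])[:3 if yaw else 2]
        s=np.vstack([x0]+[x0+e for e in 1.2*np.eye(len(x0))])
        r=minimize(f,x0,method='Nelder-Mead',options=dict(initial_simplex=s,xatol=.01,fatol=1e-5,maxiter=150))
        if best is None or r.fun<best.fun: best=r
    q=best.x; return np.r_[q[0]/100,q[1]/100,(q[2]/5 if yaw else p0[2])],best.fun
def tcp():
    o=observe(); R=Ro.from_quat(o["tcp_rot"]).as_matrix()
    print("t",round(o["clock"],2),"tcp",np.round(o["eef_pos"]*100,2),"z",np.round(R[:,2],3),"yawY",round(np.degrees(np.arctan2(R[1,1],R[0,1])),1),"F",np.round(o["contact_force"],1),"open",round(o["opening"]*8.54,2),"q",np.round(o["joint_positions"],2)); return o
def go(pos,yaw):
    "delta (cm, rad) to tool-down at pos(m) with tool y at yaw"
    o=observe(); y=np.array([np.cos(yaw),np.sin(yaw),0]); z=np.array([0,0,-1.]); G=np.c_[np.cross(y,z),y,z]
    rv=(Ro.from_matrix(G)*Ro.from_quat(o["tcp_rot"]).inv()).as_rotvec()
    print("move",np.round((np.asarray(pos)-o["eef_pos"])*100,2),"rv",np.round(rv,3))
E
cat > a.py <<'E'
from h import *
C={}
for n in("scene","top"): viewer.snapshot(n); C[n]=cam(n)
print("base px",proj(C["top"],[[0,0,0]]))
ref=dict(jar=.05,funnel=.1,scoop=.02,module_red=.01,module_yellow=.01,module_blue=.01,mat=0)
tu={"jar":(194,240),"funnel":(180,166),"mat":(148,240),"scoop":(147,240),"module_red":(370,230),"module_yellow":(406,238),"module_blue":(389,182)}
y0=dict(jar=0,funnel=0,scoop=0,mat=0)
for k in ref:
    obs=[]
    for n in C:
        L=finder.silhouettes(n,k)
        print(k,n,[(np.round(d["conf"],2),np.round(d["position"]).tolist(),int(d["mask"].sum())) for d in L[:5]])
        if n=="top" and L:
            d=min(L,key=lambda d:np.hypot(*(np.array(d["position"])-tu[k])))
            top=d["mask"]; g=unproj(C["top"],d["position"],ref[k])
        elif n=="scene" and L: S=L
    obs=[(C["top"],top)]
    z={"funnel":.014,"scoop":.003}.get(k,0)
    r,e=fit(obs,M[k],[g[0],g[1],0],z,k!="jar"); print("  TOP",np.round(r,4),round(e,3))
    pc=proj(C["scene"],[[r[0],r[1],ref[k]]])[0]
    d=min(S,key=lambda d:np.hypot(*(np.array(d["position"])-pc)))
    r2,e2=fit([(C["scene"],d["mask"])],M[k],r,z,k!="jar"); print("  SCENE",np.round(r2,4),round(e2,3))
tcp()
E
time python3 a.py
```

```text
base px [[275.45107385 394.25276762]]
jar scene [(np.float64(0.68), [359.0, 275.0], 1222)]
jar top [(np.float64(0.89), [192.0, 238.0], 650)]
  TOP [0.4349 0.2259 0.    ] 0.003
  SCENE [0.4383 0.2287 0.    ] 0.007
funnel scene [(np.float64(0.93), [299.0, 317.0], 3187)]
funnel top [(np.float64(0.87), [180.0, 166.0], 1872), (np.float64(0.62), [391.0, 178.0], 604), (np.float64(0.36), [314.0, 169.0], 929), (np.float64(0.33), [257.0, 170.0], 923)]
  TOP [0.6417 0.2584 0.308 ] 0.016
  SCENE [0.6439 0.2585 0.2985] 0.016
scoop scene [(np.float64(0.58), [401.0, 325.0], 1830), (np.float64(0.44), [228.0, 247.0], 1004)]
scoop top [(np.float64(0.57), [144.0, 246.0], 1194)]
  TOP [ 0.4232  0.3811 -0.1802] 0.155
  SCENE [ 0.4262  0.3815 -0.1784] 0.135
module_red scene [(np.float64(0.88), [244.0, 179.0], 531)]
module_red top [(np.float64(0.46), [146.0, 241.0], 1106)]
  TOP [ 0.3981  0.4055 -0.0896] 0.533
  SCENE [ 0.4306 -0.2869  0.0718] 0.014
module_yellow scene [(np.float64(0.81), [272.0, 142.0], 359), (np.float64(0.75), [238.0, 163.0], 502)]
module_yellow top [(np.float64(0.62), [183.0, 164.0], 1738), (np.float64(0.57), [406.0, 240.0], 747), (np.float64(0.56), [413.0, 296.0], 767)]
  TOP [ 0.4066 -0.3867 -0.0445] 0.009
  SCENE [ 0.4049 -0.3877 -0.0417] 0.016
module_blue scene [(np.float64(0.93), [196.0, 188.0], 525), (np.float64(0.88), [178.0, 161.0], 452)]
module_blue top [(np.float64(0.96), [390.0, 179.0], 714), (np.float64(0.96), [434.0, 180.0], 673)]
  TOP [ 0.5819 -0.3436 -0.021 ] 0.026
  SCENE [ 0.5811 -0.3448 -0.0579] 0.026
mat scene [(np.float64(0.93), [396.0, 351.0], 2297)]
mat top [(np.float64(0.83), [162.0, 241.0], 1266)]
  TOP [0.4373 0.3828 0.0987] 1.116
  SCENE [0.4405 0.3843 0.1128] 0.924
t 0.9 tcp [22.46 61.   25.  ] z [-0.  0. -1.] yawY 69.8 F [ 0.6 -0.1  0.2] open 8.58 q [-1.32  0.38  0.04  1.6  -0.02  1.16 -0.05]
real	0m24.754s
user	0m41.016s
sys	0m16.356s
```

apply_moves(steps=[3.75,-2.9,0.3,0,0,0.065,3.75,-2.9,0.3,0,0,0.065,3.75,-2.9,0.3,0,0,0.065,3.75,-2.9,0.3,0,0,0.065,3.75,-2.9,0.3,0,0,0.065,3.75,-2.9,0.3,0,0,0.065,3.75,-2.9,0.3,0,0,0.065,3.75,-2.9,0.3,0,0,0.065,3.75,-2.9,0.3,0,0,0.065,3.75,-2.9,0.3,0,0,0.065,0,0,0,0,0,0], grip_force=100)

```text
clock: 2.28
eef_pos: [0.6043, 0.3134, 0.2804]
tcp_rot: [-0.143, 0.99, -0.002, 0.001]
contact_force: [0.1, -0.3, -0.8]
opening: 1.001
finger_force: 0.0
```

```bash
cat > w.py <<'E'
from h import *
import sys
# w.py name z x y yaw picname
k,z,x,y,a=sys.argv[1],*map(float,sys.argv[2:6])
o=tcp(); p=viewer.snapshot("wrist"); m=cam("wrist",o)
if len(sys.argv)>6: cv2.imwrite(f"pics/{sys.argv[6]}.png",p[:,:,::-1])
L=finder.silhouettes("wrist",k); e0=proj(m,[[x,y,z+.04]])[0]
print("expect",e0.round(),[(round(d["conf"],2),np.round(d["position"]).tolist(),int(d["mask"].sum())) for d in L])
if L:
    d=min(L,key=lambda d:np.hypot(*(np.array(d["position"])-e0)))
    r,e=fit([(m,d["mask"])],M[k],[x,y,a],z,k!="jar"); print(k,np.round(r,4),round(e,3))
E
python3 w.py funnel .014 .643 .2585 .303 w1
python3 - <<'E'
import cv2
p=cv2.imread('pics/top0.png');a=cv2.resize(p[130:290,90:230],None,fx=3,fy=3)
b=cv2.resize(p[150:310,345:465],None,fx=3,fy=3);cv2.imwrite('pics/crop.png',cv2.hconcat([a,b]))
E
```

```text
t 2.27 tcp [60.43 31.34 28.04] z [ 0.003 -0.003 -1.   ] yawY 106.5 F [ 0.1 -0.3 -0.8] open 8.55 q [-0.66  0.42  0.16  1.49 -0.06  1.24  1.36]
expect [213. 197.] [(0.72, [204.0, 212.0], 19651)]
funnel [0.6438 0.2593 0.3229] 0.043
```

View pics/crop.png

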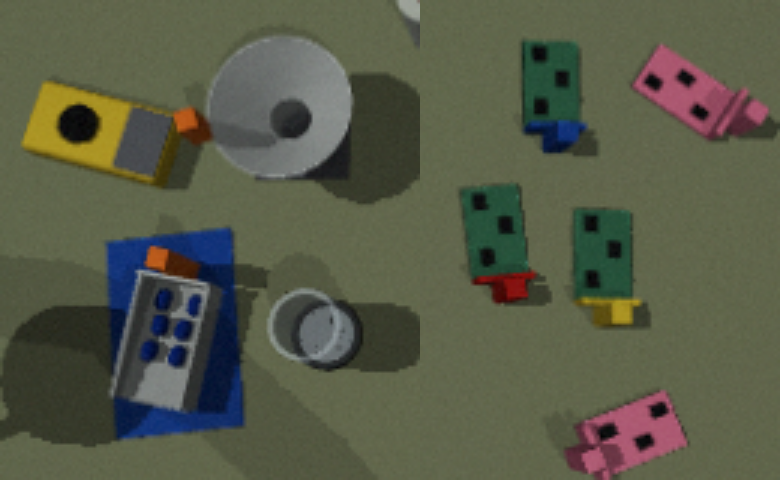

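View pics/w1.png

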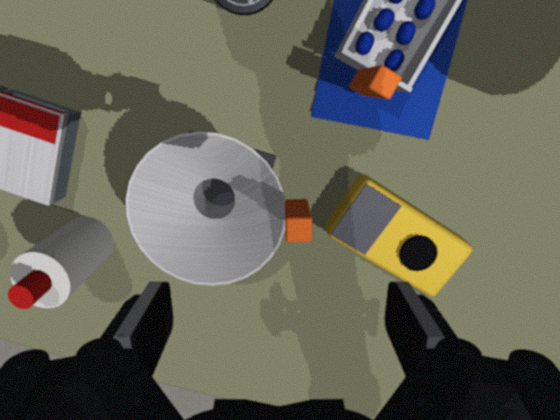

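apply_moves(steps=[1.56,1.98,0,0,0,0.024,0,0,-5,0,0,0,0,0,-5,0,0,0,0,0,-3,0,0,0,0,0,0,0,0,0])

```text
clock: 3.0
eef_pos: [0.6108, 0.3408, 0.1459]
tcp_rot: [-0.162, 0.987, -0.001, -0.004]
contact_force: [0.4, 0.2, -0.3]
opening: 1.002
finger_force: 0.0
```

```bash
python3 -c "
from h import *
tcp(); go([.6199,.3332,.129],1.883)"
```

```text
t 3.0 tcp [61.08 34.08 14.59] z [-0.008 -0.003 -1.   ] yawY 108.6 F [ 0.4  0.2 -0.3] open 8.55 q [-0.66  0.58  0.13  1.54 -0.08  1.03  1.39]
move [ 0.91 -0.76 -1.69] rv [ 0.003 -0.008 -0.012]
```

apply_moves(steps=[0.9,-0.76,0,0,0,0,0,0,-1.6,0,0,0,0,0,0,0,0,0,0,0,0,0,0,0])

```text
clock: 3.5
eef_pos: [0.6241, 0.3324, 0.1341]
tcp_rot: [-0.16, 0.987, 0.0, -0.0]
contact_force: [-0.1, 1.0, 0.4]
opening: 1.002
finger_force: 0.0
```

```bash
python3 -c "
from h import *
tcp(); go([.6199,.3332,.129],1.883)"
```

```text
t 3.5 tcp [62.41 33.24 13.41] z [-0.  0. -1.] yawY 108.4 F [-0.1  1.   0.4] open 8.56 q [-0.64  0.6   0.13  1.54 -0.09  1.01  1.4 ]
move [-0.42  0.08 -0.51] rv [-0.    -0.    -0.009]
```

apply_moves(steps=[-0.42,0.08,-0.5,0,0,0,0,0,0,0,0,0,0,0,0,0,0,0])

```text
clock: 3.88
eef_pos: [0.6198, 0.3332, 0.129]
tcp_rot: [-0.16, 0.987, 0.0, -0.0]
contact_force: [0.4, -0.7, -0.2]
opening: 0.997
finger_force: 0.0
```

apply_moves(steps=[0,0,0,0,0,0,0,0,0,0,0,0,0,0,0,0,0,0,0,0,0,0,0,0,0,0,0,0,0,0,0,0,0,0,0,0,0,0,0,0,0,0,0,0,0,0,0,0], fingers=0, grip_force=90)

```text
clock: 4.88
eef_pos: [0.6201, 0.3332, 0.1292]
tcp_rot: [-0.16, 0.987, 0.0, 0.0]
contact_force: [-0.4, 0.7, 2.1]
opening: 0.223
finger_force: 88.1
```

apply_moves(steps=[0,0,2,0,0,0,0,0,3,0,0,0,0,0,4,0,0,0,0,0,4,0,0,0,0,0,0,0,0,0,0,0,0,0,0,0])

```text
clock: 5.62
eef_pos: [0.6195, 0.3325, 0.2586]
tcp_rot: [-0.16, 0.987, -0.0, -0.001]
contact_force: [-0.0, -0.4, -2.1]
opening: 0.224
finger_force: 87.9
```

```bash
cat > l.py <<'E'
from h import *
import sys
# l.py name x y yaw z : fit in top and scene
k=sys.argv[1];x,y,a,z=map(float,sys.argv[2:6])
for n in ("top","scene"):
    p=viewer.snapshot(n); m=cam(n)
    if len(sys.argv)>6: cv2.imwrite(f"pics/{sys.argv[6]}_{n}.png",p[:,:,::-1])
    L=finder.silhouettes(n,k); e0=proj(m,[[x,y,z+.04]])[0]
    if not L: print(n,"none"); continue
    d=min(L,key=lambda d:np.hypot(*(np.array(d["position"])-e0))); r,e=fit([(m,d["mask"])],M[k],[x,y,a],z,k!="jar")
    print(n,round(d["conf"],2),np.round(d["position"]),"expect",e0.round(),np.round(r,4),round(e,3))
tcp()
E
python3 l.py funnel .644 .259 .312 .144 lift
```

```text
top none
scene 0.66 [294. 280.] expect [297. 287.] [0.6444 0.259  0.2784] 0.207
t 5.83 tcp [61.89 33.24 25.67] z [-0.003 -0.002 -1.   ] yawY 108.4 F [ 0.5  1.3 -1.5] open 1.94 q [-0.65  0.48  0.14  1.45 -0.07  1.22  1.39]
```

apply_moves(steps=[-3,-0.45,0,0,0,0,-3,-0.45,0,0,0,0,-3,-0.45,0,0,0,0,-3,-0.45,0,0,0,0,-3,-0.45,0,0,0,0,-3,-0.45,0,0,0,0,-2.7,-0.45,0,0,0,0,0,0,0,0,0,0,0,0,0,0,0,0,0,0,0,0,0,0])

```text
clock: 7.08
eef_pos: [0.414, 0.3013, 0.2589]
tcp_rot: [-0.159, 0.987, -0.0, 0.0]
contact_force: [-0.4, -0.5, -1.9]
opening: 0.222
finger_force: 88.0
```

```bash
python3 l.py jar .4375 .2275 0 0 pre; python3 w.py funnel .142 .4375 .2275 .321 w2
```

```text
top 0.52 [188. 238.] expect [196. 239.] [0.4343 0.2231 0.    ] 1.46
scene 0.86 [360. 274.] expect [357. 276.] [0.4397 0.2307 0.    ] 0.048
t 7.28 tcp [41.35 30.14 25.89] z [ 0. -0. -1.] yawY 108.4 F [ 0.5 -0.8 -1.4] open 1.9 q [-0.79  0.11  0.09  1.92 -0.01  1.11  1.19]
t 7.28 tcp [41.35 30.14 25.89] z [ 0. -0. -1.] yawY 108.4 F [ 0.5 -0.8 -1.4] open 1.9 q [-0.79  0.11  0.09  1.92 -0.01  1.11  1.19]
expect [143. 235.] [(0.78, [113.0, 252.0], 52294)]
funnel [0.4381 0.2273 0.3209] 0.194
```

View pics/w2.png

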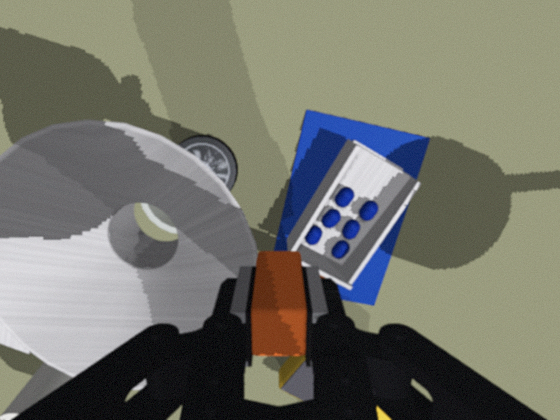

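View pics/pre_scene.png

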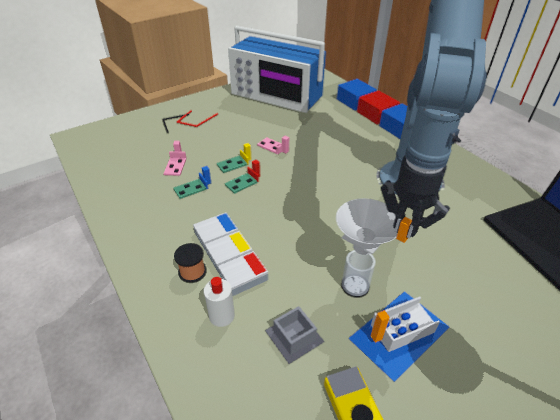

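```bash
python3 - <<'E'
from h import *
o=tcp(); m=cam("wrist",o)
p=cv2.imread('pics/w2.png')
J=np.array([.4375,.2275,0])
for r,z in((34,0),(34,6),(34,100),(28,100)):
    u=proj(m,ring(r,z)+J); cv2.polylines(p,[(u*8).astype(np.int32)],True,(0,255,0),1,cv2.LINE_AA,3); print(r,z,u.min(0).round(),u.max(0).round())
cv2.imwrite('pics/w2o.png',cv2.resize(p[90:310,60:300],None,fx=2.5,fy=2.5))
E
```

```text
t 7.38 tcp [41.33 30.14 25.89] z [-0. -0. -1.] yawY 108.4 F [ 0.4 -0.  -1.4] open 1.88 q [-0.79  0.11  0.09  1.92 -0.01  1.11  1.19]
34 0 [170. 136.] [235. 200.]
34 6 [168. 136.] [235. 202.]
34 100 [135. 152.] [222. 236.]
28 100 [143. 160.] [214. 229.]
```

View pics/w2o.png

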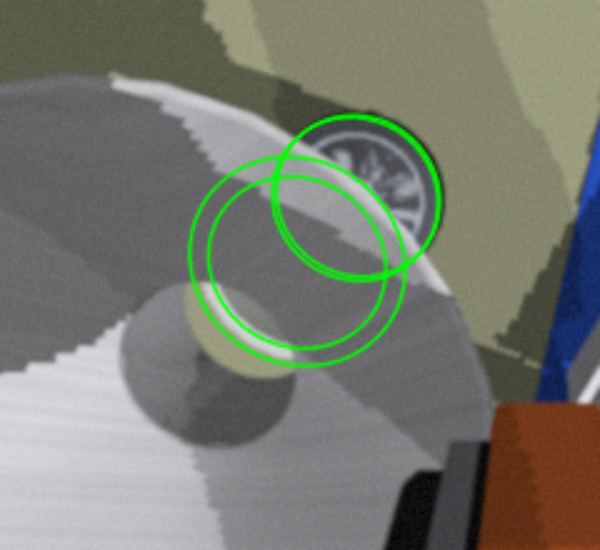

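apply_moves(steps=[0,0,-2,0,0,0,0,0,-2,0,0,0,0,0,-1.5,0,0,0,0,0,-1,0,0,0,0,0,-0.7,0,0,0,0,0,-0.5,0,0,0,0,0,0,0,0,0,0,0,0,0,0,0])

```text
clock: 8.38
eef_pos: [0.4133, 0.3017, 0.1824]
tcp_rot: [-0.16, 0.987, 0.0, 0.0]
contact_force: [0.1, 0.1, -1.4]
opening: 0.218
finger_force: 88.0
```

apply_moves(steps=[0,0,-0.2,0,0,0,0,0,-0.1,0,0,0,0,0,0,0,0,0,0,0,0,0,0,0])

```text
clock: 8.88
eef_pos: [0.413, 0.3016, 0.1791]
tcp_rot: [-0.16, 0.987, 0.0, 0.0]
contact_force: [0.8, -0.3, -1.4]
opening: 0.221
finger_force: 88.1
```

apply_moves(steps=[0,0,-0.1,0,0,0,0,0,-0.1,0,0,0,0,0,0,0,0,0,0,0,0,0,0,0])

```text
clock: 9.38
eef_pos: [0.4132, 0.3019, 0.1789]
tcp_rot: [-0.16, 0.987, 0.0, 0.0]
contact_force: [-3.1, -1.8, 9.0]
opening: 0.222
finger_force: 89.5
```

```bash
python3 l.py funnel .4375 .2275 .321 .062
```

```text
top 0.96 [186. 234.] expect [191. 237.] [0.4358 0.2284 2.7275] 0.146
scene 0.93 [362. 250.] expect [360. 259.] [0.4356 0.2256 0.275 ] 0.101
t 9.57 tcp [41.32 30.19 17.89] z [ 0.  0. -1.] yawY 108.4 F [-3.  -0.9  9.5] open 1.86 q [-0.79  0.2   0.08  2.   -0.02  0.94  1.2 ]
```

apply_moves(steps=[0,0,0.1,0,0,0,0,0,0,0,0,0,0,0,0,0,0,0,0,0,0,0,0,0,0,0,3,0,0,0,0,0,4,0,0,0,0,0,4,0,0,0,2,2,0,0,0,-0.12,2.5,2.2,0,0,0,-0.12,2.5,2,0,0,0,-0.12,0,0,0,0,0,-0.14,0,0,0,0,0,0], fingers=6)

```text
clock: 11.08
eef_pos: [0.483, 0.3635, 0.2873]
tcp_rot: [0.088, 0.996, -0.0, -0.0]
contact_force: [-0.5, -0.7, 0.1]
opening: 0.702
finger_force: 0.0
```

```bash
python3 l.py funnel .4375 .2275 .321 .064; python3 l.py scoop .4246 .3813 -.18 .003; python3 w.py scoop .003 .4246 .3813 -.18 w3
```

```text
top 0.94 [186. 238.] expect [191. 237.] [0.4356 0.2283 0.3364] 0.041
scene 0.8 [364. 252.] expect [360. 258.] [0.4367 0.227  0.2754] 0.035
t 11.28 tcp [48.27 36.32 28.79] z [-0. -0. -1.] yawY 79.8 F [ 0.3  0.4 -0.3] open 6.0 q [-0.83  0.27  0.14  1.68 -0.04  1.2   0.71]
top 0.96 [142. 241.] expect [143. 243.] [ 0.4241  0.3839 -0.1707] 0.128
scene 0.83 [403. 325.] expect [407. 318.] [ 0.4253  0.3818 -0.1845] 0.113
t 11.47 tcp [48.28 36.33 28.81] z [ 0.  0. -1.] yawY 79.8 F [-0.5 -0.6  0.1] open 5.97 q [-0.83  0.27  0.14  1.68 -0.04  1.2   0.71]
t 11.47 tcp [48.28 36.33 28.81] z [ 0.  0. -1.] yawY 79.8 F [-0.5 -0.6  0.1] open 5.97 q [-0.83  0.27  0.14  1.68 -0.04  1.2   0.71]
expect [286. 110.] [(0.86, [284.0, 113.0], 9331)]
scoop [ 0.4267  0.3814 -0.1917] 0.191
```

View pics/w3.png

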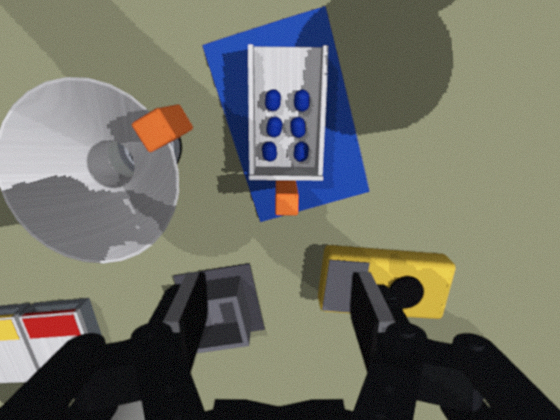

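```bash
python3 - <<'E'
from h import *
o=tcp(); m=cam("wrist",o); p=cv2.imread('pics/w3.png')
hsv=cv2.cvtColor(p,cv2.COLOR_BGR2HSV)
k=(cv2.inRange(hsv,(3,140,60),(16,255,255))>0); k[:, :220]=0; k[:150]=0; k[230:]=0;k[:,350:]=0
print(k.sum(),np.argwhere(k).min(0),np.argwhere(k).max(0))
r,e=fit([(m,k)],[box(-10,10,-10,10,10,100)],[.4974,.368,-.183],.003,True); print("post",r.round(4),e)
r2=r[:2]-np.array([np.cos(-.183),np.sin(-.183)])*.074; print("scoop from post",r2.round(4))
c=[unproj(m,u,.003) for u in((203,45),(325,7),(369,191),(260,221))]; print(np.round(c,4).tolist(),"mat ctr",np.mean(c,0))
go([r[0],r[1],.086],np.pi/2-.183)
E
```

```text
t 11.57 tcp [48.29 36.34 28.81] z [ 0.  0. -1.] yawY 79.8 F [ 0.8  0.1 -0.1] open 6.02 q [-0.83  0.27  0.14  1.68 -0.04  1.2   0.71]
726 [181 276] [215 297]
post [ 0.4998  0.3674 -0.1709] 0.2603210537801962
scoop from post [0.4271 0.3809]
[[0.3484, 0.3102], [0.3353, 0.4371], [0.5312, 0.4587], [0.5446, 0.3309]] mat ctr [0.43985797 0.38421599]
move [  1.69   0.4  -20.21] rv [-0.     0.    -0.005]
```

apply_moves(steps=[1.65,0.4,0,0,0,0,0,0,-5,0,0,0,0,0,-5,0,0,0,0,0,-5,0,0,0,0,0,-3.5,0,0,0,0,0,-1.5,0,0,0,0,0,-0.2,0,0,0,0,0,0,0,0,0,0,0,0,0,0,0])

```text
clock: 12.7
eef_pos: [0.5008, 0.3684, 0.088]
tcp_rot: [0.089, 0.996, 0.001, 0.001]
contact_force: [0.5, 0.6, 0.0]
opening: 0.707
finger_force: 0.0
```

apply_moves(steps=[0,0,0,0,0,0,0,0,0,0,0,0,0,0,0,0,0,0,0,0,0,0,0,0,0,0,0,0,0,0,0,0,0,0,0,0,0,0,0,0,0,0], fingers=0, grip_force=110)

```text
clock: 13.58
eef_pos: [0.5, 0.3677, 0.0867]
tcp_rot: [0.089, 0.996, 0.0, 0.0]
contact_force: [0.6, -0.5, 6.1]
opening: 0.218
finger_force: 107.8
```

apply_moves(steps=[0,0,0.7,0,0,0,0,0,1.5,0,0,0,0,0,3,0,0,0,0,0,4,0,0,0,0,0,4,0,0,0,0,0,4,0,0,0,0,0,2.8,0,0,0,0,0,0,0,0,0,0,0,0,0,0,0])

```text
clock: 14.7
eef_pos: [0.4985, 0.3668, 0.2843]
tcp_rot: [0.089, 0.996, -0.001, -0.001]
contact_force: [-0.5, 0.4, -2.7]
opening: 0.22
finger_force: 107.5
```

```bash
python3 l.py scoop .426 .381 -.183 .203 sl; python3 - <<'E'
import cv2
a=cv2.imread('pics/sl_scene.png')[180:400,280:520];b=cv2.imread('pics/sl_top.png')[140:340,60:280]
cv2.imwrite('pics/slc.png',cv2.hconcat([cv2.resize(a,(400,367)),cv2.resize(b,(400,367))]))
E
```

```text
top 0.65 [118. 238.] expect [114. 236.] [ 0.4224  0.378  -0.1633] 0.267
scene 0.58 [427. 277.] expect [430. 260.] [ 0.4275  0.3824 -0.1708] 0.515
t 14.9 tcp [49.85 36.68 28.38] z [-0.003 -0.003 -1.   ] yawY 79.8 F [ 0.8 -0.5 -2.3] open 1.85 q [-0.82  0.3   0.15  1.64 -0.05  1.21  0.73]
```

View pics/slc.png

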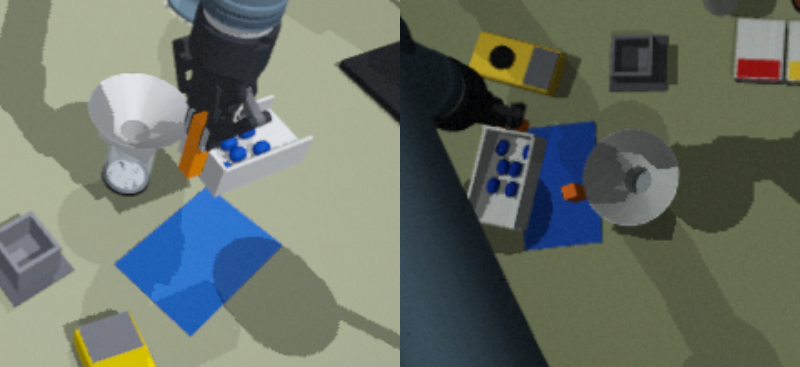

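apply_moves(steps=[1.25,-1.28,0,0,0,0.072,1.25,-1.28,0,0,0,0.072,1.25,-1.28,0,0,0,0.072,1.25,-1.28,0,0,0,0.072,1.25,-1.28,0,0,0,0.072,1.25,-1.28,0,0,0,0.072,1.3,-1.3,0,0,0,0.072,0,0,-2,0,0,0,0,0,-2.2,0,0,0,0,0,0,0,0,0,0,0,0,0,0,0])

```text
clock: 16.27
eef_pos: [0.5868, 0.2785, 0.2434]
tcp_rot: [-0.162, 0.987, 0.0, -0.001]
contact_force: [0.2, -0.5, -3.2]
opening: 0.216
finger_force: 107.6
```

```bash
python3 - <<'E'
from h import *
tcp()
p=viewer.snapshot("scene"); q=viewer.snapshot("top"); L=finder.silhouettes("top","funnel"); print([(d["conf"],d["position"]) for d in L])
cv2.imwrite('pics/pp.png',cv2.hconcat([cv2.resize(p[150:370,250:490],(400,367)),cv2.resize(q[140:340,90:310],(400,367))])[:,:,::-1])
F=np.array([.4365,.2275]);ps=.321;e=np.array([np.cos(ps),np.sin(ps)])
o=observe()
from math import *
prev=None
for th in list(range(0,55,4)):
    t=radians(th);P=np.r_[F+e*(.025+.134*cos(t)-.058*sin(t)),.182+.134*sin(t)+.058*cos(t)]*100
    print(th,P.round(2),None if prev is None else (P-prev).round(2)); prev=P
E
```

```text
t 16.27 tcp [58.68 27.85 24.34] z [-0.001 -0.    -1.   ] yawY 108.7 F [ 0.2 -0.5 -3.2] open 1.85 q [-0.61  0.39  0.13  1.61 -0.05  1.15  1.43]
[(0.83, [188.6, 238.7]), (0.25, [192.7, 171.0])]
0 [86.87 65.97 24.  ] None
4 [85.68 64.78 24.92] [-1.19 -1.19  0.92]
8 [84.32 63.42 25.81] [-1.36 -1.36  0.89]
12 [82.8  61.9  26.66] [-1.53 -1.53  0.85]
16 [81.11 60.21 27.47] [-1.68 -1.68  0.81]
20 [79.28 58.38 28.23] [-1.83 -1.83  0.76]
24 [77.31 56.41 28.95] [-1.97 -1.97  0.72]
28 [75.21 54.31 29.61] [-2.1  -2.1   0.66]
32 [72.98 52.08 30.22] [-2.22 -2.22  0.61]
36 [70.65 49.75 30.77] [-2.33 -2.33  0.55]
40 [68.21 47.31 31.26] [-2.43 -2.43  0.49]
44 [65.7  44.8  31.68] [-2.52 -2.52  0.42]
48 [63.1  42.2  32.04] [-2.59 -2.59  0.36]
52 [60.45 39.55 32.33] [-2.65 -2.65  0.29]
```

View pics/pp.png

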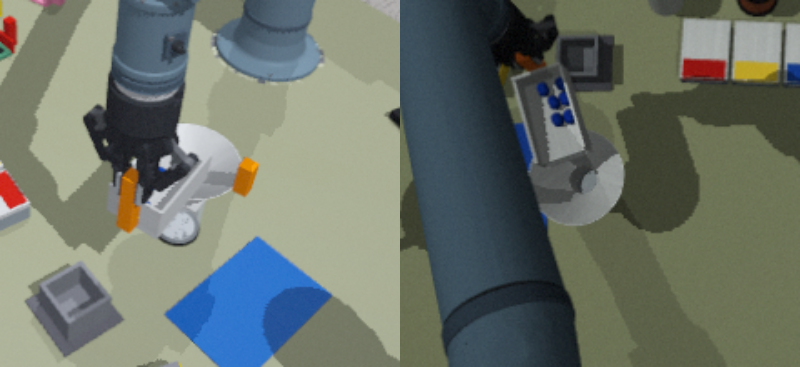

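apply_moves(steps=[-0.415,-0.138,0.92,0.0221,-0.0662,0,-0.475,-0.158,0.89,0.0221,-0.0662,0,-0.53,-0.177,0.85,0.0221,-0.0662,0,-0.59,-0.196,0.81,0.0221,-0.0662,0,-0.64,-0.213,0.76,0.0221,-0.0662,0,-0.345,-0.115,0.36,0.011,-0.0331,0,-0.345,-0.115,0.36,0.011,-0.0331,0,0,0,0,0,0,0,-0.37,-0.122,0.33,0.011,-0.0331,0,-0.37,-0.122,0.33,0.011,-0.0331,0,0,0,0,0,0,0,0,0,0,0,0,0])

```text
clock: 17.92
eef_pos: [0.5467, 0.2642, 0.3002]
tcp_rot: [-0.157, 0.957, 0.038, 0.239]
contact_force: [-0.5, -0.0, -3.2]
opening: 0.214
finger_force: 107.8
```

apply_moves(steps=[-0.39,-0.129,0.3,0.011,-0.0331,0,-0.39,-0.129,0.3,0.011,-0.0331,0,0,0,0,0,0,0,-0.41,-0.135,0.28,0.011,-0.0331,0,-0.41,-0.135,0.28,0.011,-0.0331,0,0,0,0,0,0,0,0,0,0,0,0,0])

```text
clock: 18.8
eef_pos: [0.5312, 0.2591, 0.3123]
tcp_rot: [-0.154, 0.938, 0.049, 0.305]
contact_force: [-0.4, -0.5, -1.5]
opening: 0.223
finger_force: 107.9
```

```bash
cat > v.py <<'E'
from h import *
import sys
tcp()
p=viewer.snapshot("scene"); q=viewer.snapshot("top")
cv2.imwrite(f'pics/{sys.argv[1]}.png',cv2.hconcat([cv2.resize(p[170:320,280:440],(400,375),interpolation=2),cv2.resize(q[160:310,120:280],(400,375),interpolation=2)])[:,:,::-1])
E
python3 v.py p36
```

```text
t 18.8 tcp [53.12 25.91 31.23] z [ 0.558  0.186 -0.809] yawY 108.6 F [-0.4 -0.5 -1.5] open 1.9 q [-0.7  -0.08  0.09  2.13  0.36  0.52  1.02]
```

View pics/p36.png

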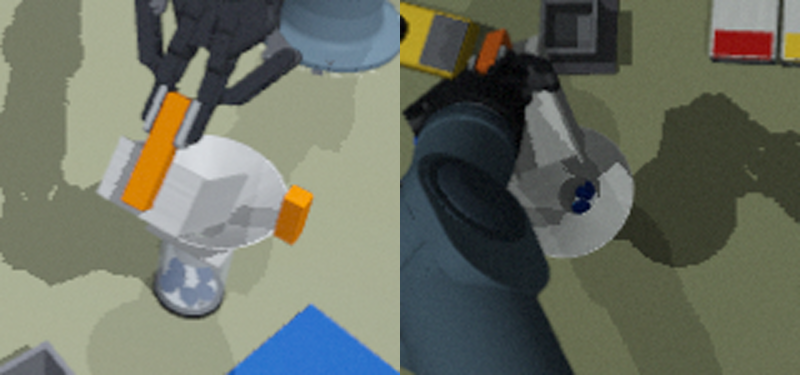

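apply_moves(steps=[-0.425,-0.141,0.25,0.011,-0.0331,0,-0.425,-0.141,0.25,0.011,-0.0331,0,-0.44,-0.146,0.21,0.011,-0.0331,0,-0.44,-0.146,0.21,0.011,-0.0331,0,-0.45,-0.15,0.18,0.011,-0.0331,0,-0.45,-0.15,0.18,0.011,-0.0331,0,0,0,0,0,0,0,0,0,0,0,0,0,0,0,0,0,0,0,0,0,0,0,0,0])

```text
clock: 20.15
eef_pos: [0.5047, 0.2503, 0.3247]
tcp_rot: [-0.148, 0.902, 0.064, 0.401]
contact_force: [-0.2, 0.0, -1.6]
opening: 0.219
finger_force: 108.0
```

```bash
python3 v.py p48
```

```text
t 20.15 tcp [50.47 25.03 32.47] z [ 0.705  0.235 -0.669] yawY 108.6 F [-0.2  0.  -1.6] open 1.87 q [-0.59 -0.2  -0.07  2.3   0.8   0.34  0.56]
```

View pics/p48.png

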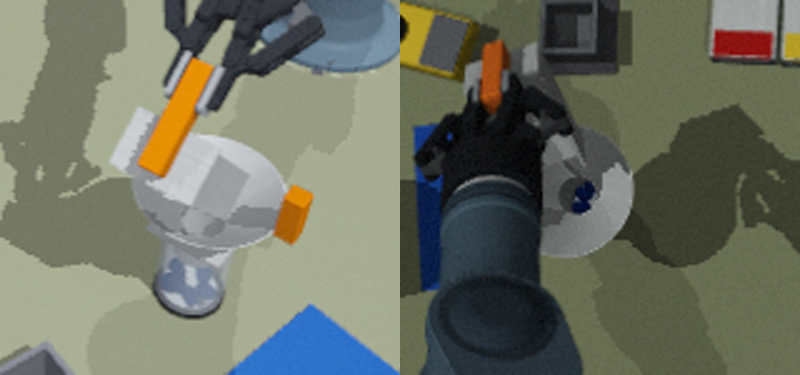

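apply_moves(steps=[0.905,0.301,-0.26,-0.0221,0.0662,0,0.88,0.293,-0.32,-0.0221,0.0662,0,0.85,0.283,-0.39,-0.0221,0.0662,0,0.815,0.271,-0.45,-0.0221,0.0662,0,0.775,0.258,-0.51,-0.0221,0.0662,0,0.735,0.245,-0.56,-0.0221,0.0662,0,0.69,0.229,-0.62,-0.0221,0.0662,0,0.64,0.213,-0.66,-0.0221,0.0662,0,0.59,0.196,-0.61,-0.0221,0.0662,0,0.53,0.177,-0.55,-0.0221,0.0662,0,0.475,0.158,-0.39,-0.0221,0.0662,0,0.415,0.138,-0.32,-0.0221,0.0662,0])

```text
clock: 21.75
eef_pos: [0.5882, 0.2783, 0.2679]
tcp_rot: [-0.162, 0.987, -0.0, -0.0]
contact_force: [0.1, -0.1, -3.1]
opening: 0.22
finger_force: 107.9
```

apply_moves(steps=[0,0,0,0,0,0,-1.25,1.28,0,0,0,-0.072,-1.25,1.28,0,0,0,-0.072,-1.25,1.28,0,0,0,-0.072,-1.25,1.28,0,0,0,-0.072,-1.25,1.28,0,0,0,-0.072,-1.25,1.28,0,0,0,-0.072,-1.3,1.3,0,0,0,-0.072,0,0,0,0,0,0,0,0,0,0,0,0,0,0,0,0,0,0])

```text
clock: 23.12
eef_pos: [0.5004, 0.3661, 0.2682]
tcp_rot: [0.09, 0.996, -0.0, 0.0]
contact_force: [0.6, -0.1, -1.6]
opening: 0.222
finger_force: 107.8
```

```bash
python3 - <<'E'
from h import *
tcp(); go([.4995,.3675,.086],np.radians(79.8))
p=viewer.snapshot("top"); 
print("funnel",[(round(d["conf"],2),np.round(d["position"])) for d in finder.silhouettes("top","funnel")])
for c in("top","scene"):
    if c=="scene": p=viewer.snapshot(c)
    hsv=cv2.cvtColor(p,cv2.COLOR_RGB2HSV); b=cv2.inRange(hsv,(110,130,20),(130,255,140))
    n,_,st,ce=cv2.connectedComponentsWithStats(b); print(c,[(int(s[4]),ce[i].round().tolist()) for i,s in enumerate(st) if i and s[4]>4])
    for k in ["core0"]: print([(round(d["conf"],2),np.round(d["position"]).tolist()) for d in finder.look_for(c,k)])
E
```

```text
t 23.12 tcp [50.04 36.61 26.82] z [ 0.001 -0.001 -1.   ] yawY 79.7 F [ 0.6 -0.1 -1.6] open 1.9 q [-0.87  0.31  0.22  1.66 -0.07  1.17  0.75]
move [ -0.09   0.14 -18.22] rv [0.001 0.001 0.002]
funnel [(0.7, array([182., 236.]))]
top [(212, [314.0, 180.0]), (108, [390.0, 194.0]), (1679, [150.0, 243.0]), (54, [192.0, 239.0]), (6, [542.0, 418.0])]
[]
scene [(5, [494.0, 93.0]), (6, [356.0, 103.0]), (7, [381.0, 115.0]), (6, [387.0, 123.0]), (5, [399.0, 123.0]), (265, [554.0, 194.0])]
[]
```

apply_moves(steps=[-0.09,0.14,-4,0,0,0,0,0,-4,0,0,0,0,0,-4,0,0,0,0,0,-3,0,0,0,0,0,-1.6,0,0,0,0,0,-0.8,0,0,0,0,0,-0.4,0,0,0,0,0,0,0,0,0,0,0,0,0,0,0,0,0,-0.2,0,0,0,0,0,0,0,0,0,0,0,0,0,0,0])

```text
clock: 24.88
eef_pos: [0.4985, 0.3689, 0.0881]
tcp_rot: [0.089, 0.996, -0.0, -0.0]
contact_force: [-0.0, 0.7, -1.8]
opening: 0.217
finger_force: 107.7
```

apply_moves(steps=[0,0,-0.1,0,0,0,0,0,0,0,0,0,0,0,-0.1,0,0,0,0,0,0,0,0,0,0,0,0,0,0,0])

```text
clock: 25.5
eef_pos: [0.4986, 0.3689, 0.0867]
tcp_rot: [0.089, 0.996, -0.0, -0.0]
contact_force: [-0.6, -1.5, 4.4]
opening: 0.222
finger_force: 108.6
```

apply_moves(steps=[0,0,0,0,0,0,0,0,0,0,0,0,0,0,0,0,0,0,0,0,0,0,0,0,0,0,3,0,0,0,0,0,5,0,0,0,0,0,6,0,0,0,0,0,6,0,0,0,-3,-2.2,0,0,0,0.17,-3,-2.2,0,0,0,0.17,-2.5,-2.3,0,0,0,0.16,0,0,0,0,0,0], fingers=6)

```text
clock: 27.0
eef_pos: [0.4119, 0.3001, 0.2859]
tcp_rot: [-0.16, 0.987, -0.0, -0.001]
contact_force: [1.2, -0.2, 0.3]
opening: 0.705
finger_force: 0.0
```

```bash
python3 l.py scoop .4257 .3818 -.182 .003; python3 l.py funnel .4365 .2275 .321 .064; python3 w.py funnel .064 .4365 .2275 .321 w4; python3 - <<'E'
from h import *
o=tcp(); m=cam("wrist",o); p=cv2.imread('pics/w4.png'); hsv=cv2.cvtColor(p,cv2.COLOR_BGR2HSV)
k=cv2.inRange(hsv,(3,140,50),(16,255,255)); n,lab,st,ce=cv2.connectedComponentsWithStats(k)
for i in range(1,n):
    if st[i][4]>100:
        u=ce[i]; print(st[i],u.round(1))
        r,e=fit([(m,lab==i)],[box(-10,10,-10,10,80,130)],[.412,.3015,.321],.064); print("fpost",r.round(4),e)
E
```

```text
top 0.85 [144. 253.] expect [143. 243.] [ 0.4217  0.3819 -0.1772] 0.57
scene 0.85 [401. 324.] expect [407. 319.] [ 0.4252  0.3829 -0.179 ] 0.008
t 27.2 tcp [41.42 30.27 28.63] z [ 0.001  0.    -1.   ] yawY 108.4 F [ 0.   0.8 -0.4] open 5.99 q [-0.86  0.09  0.15  1.89 -0.01  1.17  1.19]
top 0.72 [184. 237.] expect [191. 237.] [0.4348 0.2319 0.5805] 0.054
scene 0.85 [370. 252.] expect [361. 258.] [0.4341 0.231  0.5471] 0.025
t 27.4 tcp [41.4  30.24 28.6 ] z [ 0.    -0.001 -1.   ] yawY 108.4 F [-0.2  0.4 -0.3] open 6.03 q [-0.86  0.09  0.15  1.89 -0.01  1.17  1.19]
t 27.4 tcp [41.4  30.24 28.6 ] z [ 0.    -0.001 -1.   ] yawY 108.4 F [-0.2  0.4 -0.3] open 6.03 q [-0.86  0.09  0.15  1.89 -0.01  1.17  1.19]
expect [185. 186.] [(0.75, [176.0, 195.0], 26844)]
funnel [0.4359 0.2321 0.5824] 0.058
t 27.5 tcp [41.38 30.22 28.59] z [-0.    -0.001 -1.   ] yawY 108.4 F [0.1 0.3 0.4] open 5.98 q [-0.86  0.09  0.15  1.89 -0.01  1.17  1.19]
[ 262  160   38   51 1458] [279.8 185.5]
fpost [0.3929 0.2973 0.5228] 0.037617521088992904
[ 300  255   31   49 1005] [314.1 280. ]
fpost [0.348  0.2845 1.3261] 2.1744757199902716
```

apply_moves(steps=[-1.0,-0.25,0,0,0,0.12,-1.1,-0.25,0,0,0,0.12,0,0,0,0,0,0,0,0,-4,0,0,0,0,0,-4,0,0,0,0,0,-1.7,0,0,0,0,0,-1,0,0,0,0,0,0,0,0,0,0,0,0,0,0,0])

```text
clock: 28.62
eef_pos: [0.3935, 0.2977, 0.1804]
tcp_rot: [-0.277, 0.961, 0.0, 0.001]
contact_force: [0.3, 0.3, -0.7]
opening: 0.7
finger_force: 0.0
```

apply_moves(steps=[0,0,0,0,0,0,0,0,0,0,0,0,0,0,0,0,0,0,0,0,0,0,0,0,0,0,0,0,0,0,0,0,0,0,0,0,0,0,0,0,0,0], fingers=0, grip_force=90)

```text
clock: 29.5
eef_pos: [0.393, 0.2973, 0.18]
tcp_rot: [-0.277, 0.961, -0.0, 0.001]
contact_force: [0.2, -0.5, 4.9]
opening: 0.221
finger_force: 88.1
```

```bash
python3 -c "
from h import *
tcp()"; python3 l.py funnel .435 .2315 .56 .064
```

```text
t 29.5 tcp [39.3  29.73 18.  ] z [ 0.001  0.    -1.   ] yawY 122.2 F [ 0.2 -0.5  4.9] open 1.89 q [-0.85  0.17  0.13  2.04 -0.03  0.93  1.42]
top 0.77 [188. 233.] expect [189. 238.] [0.4353 0.2304 1.5841] 0.173
scene 0.97 [365. 249.] expect [362. 259.] [0.4343 0.2311 0.5464] 0.043
t 29.7 tcp [39.3  29.73 17.99] z [ 0.001  0.    -1.   ] yawY 122.2 F [-1.6 -0.   6.5] open 1.87 q [-0.85  0.17  0.13  2.04 -0.03  0.93  1.42]
```

apply_moves(steps=[0,0,0.5,0,0,0,0,0,1,0,0,0,0,0,2,0,0,0,0,0,3,0,0,0,0,0,2,0,0,0,0,0,0,0,0,0,0,0,0,0,0,0])

```text
clock: 30.58
eef_pos: [0.3918, 0.2964, 0.2631]
tcp_rot: [-0.277, 0.961, -0.001, -0.001]
contact_force: [-0.1, -0.2, -1.4]
opening: 0.222
finger_force: 87.9
```

```bash
python3 - <<'E'
from h import *
o=tcp(); w=viewer.snapshot("wrist"); s=viewer.snapshot("scene"); t=viewer.snapshot("top")
cv2.imwrite('pics/L.png',cv2.hconcat([cv2.resize(w[60:360,0:300],(270,270)),cv2.resize(s[180:330,290:440],(270,270),interpolation=2),cv2.resize(t[180:290,140:250],(260,270),interpolation=2)])[:,:,::-1])
m=cam("wrist",o)
L=finder.silhouettes("wrist","funnel")
for d in L[:1]:
    r,e=fit([(m,d["mask"])],M["funnel"],[.435,.2315,.56],.149); print(r.round(4),e)
L=finder.silhouettes("scene","funnel")
for d in L[:1]:
    r,e=fit([(cam("scene"),d["mask"])],M["funnel"],[.435,.2315,.56],.149); print("scene",r.round(4),e)
E
```

```text
t 30.57 tcp [39.18 29.64 26.31] z [-0.001 -0.002 -1.   ] yawY 122.2 F [-0.1 -0.2 -1.4] open 1.9 q [-0.86  0.07  0.13  1.96 -0.01  1.12  1.41]
[0.4337 0.2308 0.6013] 0.22839852497860222
scene [0.4349 0.2324 0.5578] 0.023629507924958992
```

View pics/L.png

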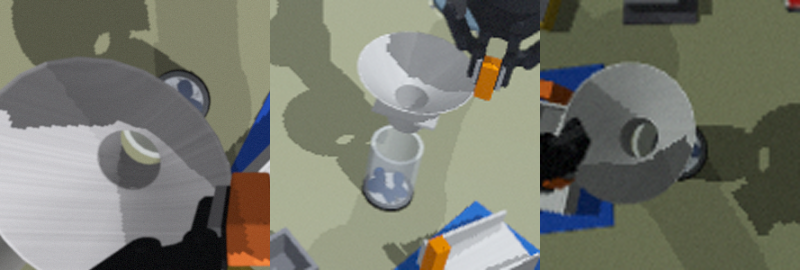

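```bash
python3 l.py stand .643 .259 .3 0; python3 l.py scoop .4257 .3818 -.182 .003
```

```text
top 0.75 [189. 173.] expect [188. 170.] [0.6416 0.2591 0.0252] 0.006
scene 0.84 [296. 332.] expect [295. 326.] [0.6436 0.2581 1.5861] 0.009
t 31.02 tcp [39.24 29.68 26.38] z [-0.    -0.001 -1.   ] yawY 122.2 F [-0.4 -1.1 -0.7] open 1.91 q [-0.86  0.07  0.13  1.96 -0.01  1.12  1.41]
top 0.88 [144. 233.] expect [143. 243.] [ 0.421   0.3813 -0.0877] 1.625
scene none
t 31.23 tcp [39.25 29.69 26.41] z [ 0.    -0.001 -1.   ] yawY 122.2 F [-0.2 -0.1 -1.6] open 1.9 q [-0.86  0.07  0.13  1.96 -0.01  1.12  1.41]
```

apply_moves(steps=[2.5,0.4,0.5,0,0,-0.028,2.5,0.4,0,0,0,-0.028,2.5,0.4,0,0,0,-0.028,2.5,0.4,0,0,0,-0.028,2.5,0.4,0,0,0,-0.028,2.5,0.4,0,0,0,-0.028,2.5,0.4,0,0,0,-0.028,2.5,0.4,0,0,0,-0.028,2.5,0.4,0,0,0,-0.026,0,0,0,0,0,0,0,0,0,0,0,0,0,0,0,0,0,0])

```text
clock: 32.72
eef_pos: [0.6164, 0.3333, 0.2691]
tcp_rot: [-0.156, 0.988, -0.0, -0.001]
contact_force: [-0.2, 0.1, -1.8]
opening: 0.218
finger_force: 87.9
```

```bash
python3 -c "
from h import *
tcp(); go([.6199,.3332,.129],1.892)"; python3 w.py funnel .15 .6438 .259 .321; python3 l.py funnel .6438 .259 .321 .152 s
```

```text
t 32.73 tcp [61.64 33.33 26.91] z [-0.001 -0.    -1.   ] yawY 107.9 F [-0.2  0.1 -1.8] open 1.87 q [-0.72  0.47  0.24  1.45 -0.11  1.24  1.41]
move [ 3.500e-01 -1.000e-02 -1.401e+01] rv [ 0.    -0.001  0.009]
t 32.73 tcp [61.64 33.33 26.91] z [-0.001 -0.    -1.   ] yawY 107.9 F [-0.2  0.1 -1.8] open 1.87 q [-0.72  0.47  0.24  1.45 -0.11  1.24  1.41]
expect [143. 239.] [(0.96, [115.0, 252.0], 51915)]
funnel [0.6418 0.2592 0.3146] 0.188
top 0.83 [168. 150.] expect [174. 154.] [0.64   0.2589 0.4401] 0.109
scene 0.65 [297. 275.] expect [297. 284.] [0.6425 0.2578 0.3115] 0.153
t 33.02 tcp [61.72 33.3  26.93] z [-0. -0. -1.] yawY 107.9 F [-0.7 -0.4 -1.1] open 1.84 q [-0.72  0.47  0.24  1.45 -0.11  1.24  1.41]
```

apply_moves(steps=[0.23,-0.02,-3,0,0,0,0,0,-3,0,0,0,0,0,-3,0,0,0,0,0,-2.5,0,0,0,0,0,-1.5,0,0,0,0,0,-0.6,0,0,0,0,0,0,0,0,0,0,0,0,0,0,0,0,0,-0.2,0,0,0,0,0,-0.1,0,0,0,0,0,0,0,0,0])

```text
clock: 34.4
eef_pos: [0.6199, 0.3329, 0.1303]
tcp_rot: [-0.155, 0.988, -0.0, 0.0]
contact_force: [1.0, -0.6, -0.8]
opening: 0.222
finger_force: 88.1
```

apply_moves(steps=[0,0,-0.1,0,0,0,0,0,0,0,0,0,0,0,-0.1,0,0,0,0,0,0,0,0,0,0,0,0,0,0,0])

```text
clock: 35.02
eef_pos: [0.6199, 0.3331, 0.1301]
tcp_rot: [-0.155, 0.988, -0.0, 0.0]
contact_force: [-3.9, -0.3, 8.9]
opening: 0.221
finger_force: 89.2
```

apply_moves(steps=[0,0,0.1,0,0,0,0,0,0,0,0,0,0,0,0,0,0,0,0,0,0,0,0,0,0,0,3,0,0,0,0,0,5,0,0,0,0,0,6,0,0,0,0,0,3,0,0,0,-2,-5.5,0,0,0,-0.05,-2,-5.5,0,0,0,-0.05,-2,-5.5,0,0,0,-0.05,-2,-5.5,0,0,0,-0.05], fingers=6)

```text
clock: 36.52
eef_pos: [0.5391, 0.1108, 0.2991]
tcp_rot: [-0.055, 0.998, -0.0, 0.0]
contact_force: [0.9, -0.9, 0.7]
opening: 0.706
finger_force: 0.0
```

apply_moves(steps=[-2,-5.5,0,0,0,-0.03,-2,-5.5,0,0,0,-0.03,-2,-5.5,0,0,0,-0.02,-1.5,-5.5,0,0,0,0,-1,-5.5,0,0,0,0,0,-5.5,0,0,0,0,0,-3.5,0,0,0,0,0,0,0,0,0,0,0,0,0,0,0,0])

```text
clock: 37.65
eef_pos: [0.4549, -0.2513, 0.2988]
tcp_rot: [-0.016, 1.0, 0.0, -0.0]
contact_force: [0.6, 0.6, 0.1]
opening: 0.705
finger_force: 0.0
```

```bash
python3 l.py funnel .6438 .259 .312 .014; python3 l.py scoop .4257 .3818 -.182 .003; python3 - <<'E'
from h import *
for n in("top","scene"):
    p=viewer.snapshot(n); cv2.imwrite(f'pics/bays_{n}.png',p[:,:,::-1]); m=cam(n)
    hsv=cv2.cvtColor(p,cv2.COLOR_RGB2HSV)
    for c,(lo,hi) in dict(red=((0,150,60),(6,255,255)),red2=((174,150,60),(180,255,255)),yel=((22,140,90),(32,255,255)),blue=((105,140,60),(125,255,255))).items():
        nn,_,st,ce=cv2.connectedComponentsWithStats(cv2.inRange(hsv,lo,hi))
        print(n,c,[(st[i][:4].tolist(),int(st[i][4]),ce[i].round(1).tolist(),unproj(m,ce[i],.035).round(4).tolist()) for i in range(1,nn) if st[i][4]>40])
E
```

```text
top 0.68 [180. 164.] expect [187. 169.] [0.6428 0.2596 0.324 ] 0.053
scene 0.79 [297. 316.] expect [295. 323.] [0.6442 0.2588 0.3111] 0.014
t 37.85 tcp [ 45.53 -25.06  29.89] z [-0.  0. -1.] yawY 92.0 F [ 0.   0.6 -0.6] open 6.01 q [-0.23  0.09  0.7   1.88 -0.06  1.19  2.1 ]
top 0.96 [146. 244.] expect [143. 243.] [ 0.4227  0.3818 -0.1698] 0.014
scene 0.81 [404. 323.] expect [407. 319.] [ 0.425   0.3824 -0.1911] 0.019
t 38.05 tcp [ 45.5  -25.16  29.91] z [-0. -0. -1.] yawY 91.9 F [0.6 0.3 0.9] open 6.03 q [-0.22  0.09  0.7   1.88 -0.06  1.19  2.1 ]
top red [([227, 120, 8, 8], 56, [230.4, 123.5], [0.7911, 0.135]), ([246, 172, 23, 12], 204, [256.5, 177.0], [0.6218, 0.0539]), ([501, 217, 39, 56], 229, [516.8, 238.6], [0.4328, -0.7124]), ([363, 240, 21, 11], 116, [373.8, 244.7], [0.4193, -0.2844])]
top red2 []
top yel [([97, 157, 49, 34], 657, [116.3, 172.2], [0.6412, 0.4798]), ([274, 173, 23, 12], 221, [285.3, 178.4], [0.6169, -0.0312])]
top blue [([303, 175, 23, 11], 213, [313.9, 179.7], [0.6125, -0.1157]), ([380, 190, 16, 8], 55, [388.1, 192.4], [0.573, -0.3336]), ([126, 206, 45, 70],
[... 674 characters left out ...]
77, -0.3794]), ([230, 232, 20, 20], 204, [239.5, 241.8], [0.6186, -0.0311]), ([324, 368, 59, 52], 1053, [351.5, 401.7], [0.6444, 0.4499])]
scene blue [([500, 0, 30, 78], 94, [515.8, 35.4], [-1.454, -0.558]), ([258, 38, 65, 71], 1282, [296.2, 61.6], [-0.188, -0.9124]), ([337, 79, 39, 31], 642, [352.7, 92.1], [-0.2038, -0.5207]), ([380, 104, 24, 35], 553, [392.8, 120.1], [-0.1789, -0.2618]), ([199, 166, 12, 23], 156, [205.0, 176.0], [0.571, -0.3384]), ([546, 178, 14, 31], 238, [554.6, 194.5], [-0.2817, 0.3263]), ([217, 214, 18, 18], 166, [225.8, 222.2], [0.614, -0.1167]), ([384, 292, 29, 18], 170, [399.3, 300.0], [0.3987, 0.3338]), ([349, 308, 100, 73], 2038, [394.3, 349.0], [0.4975, 0.4162])]
```

```bash
python3 w.py module_red 0 .4306 -.287 .06 w5; python3 w.py module_yellow 0 .4056 -.3872 -.043;  python3 l.py module_blue .5815 -.344 -.04 0; python3 l.py module_red .4306 -.287 .06 0;python3 l.py module_yellow .4056 -.3872 -.043 0
```

```text
t 38.15 tcp [ 45.49 -25.2   29.91] z [-0. -0. -1.] yawY 91.8 F [ 0.2  0.9 -0.1] open 6.01 q [-0.22  0.09  0.7   1.88 -0.06  1.19  2.1 ]
expect [244. 144.] [(0.93, [251.0, 172.0], 4517)]
module_red [ 0.4323 -0.2842  0.0873] 0.008
t 38.25 tcp [ 45.48 -25.22  29.91] z [-0.    -0.001 -1.   ] yawY 91.8 F [ 0.1  0.9 -0.1] open 6.0 q [-0.22  0.09  0.7   1.88 -0.06  1.19  2.1 ]
expect [145. 117.] [(0.97, [158.0, 145.0], 4954), (0.58, [122.0, 8.0], 1473)]
module_yellow [ 0.4075 -0.3851 -0.0483] 0.018
top 0.79 [389. 175.] expect [392. 189.] [ 0.5828 -0.3393 -0.1108] 0.179
scene 0.67 [196. 183.] expect [201. 175.] [ 0.5809 -0.3453 -0.0717] 0.021
t 38.55 tcp [ 45.47 -25.24  29.91] z [-0.    -0.001 -1.   ] yawY 91.8 F [ 0.9  0.2 -0.1] open 6.02 q [-0.22  0.09  0.7   1.88 -0.06  1.19  2.1 ]
top 0.62 [369. 235.] expect [375. 241.] [ 0.4283 -0.2848  0.1406] 0.444
scene 0.95 [246. 179.] expect [251. 168.] [ 0.4281 -0.2882  0.1057] 0.062
t 38.75 tcp [ 45.48 -25.23  29.91] z [-0.    -0.001 -1.   ] yawY 91.8 F [-0.7 -0.2 -0.5] open 6.04 q [-0.22  0.09  0.7   1.88 -0.06  1.19  2.1 ]
top none
scene 0.8 [240. 160.] expect [243. 151.] [ 0.4059 -0.3876 -0.0508] 0.009
t 38.95 tcp [ 45.48 -25.23  29.91] z [-0.    -0.001 -1.   ] yawY 91.8 F [ 0.   0.2 -0.4] open 6.01 q [-0.22  0.09  0.7   1.88 -0.06  1.19  2.1 ]
```

apply_moves(steps=[1.5,4.5,0,0,0,0,1.5,4.5,0,0,0,0,1.5,4.5,0,0,0,0,1.5,4.5,0,0,0,0,1.5,4,0,0,0,0,2,0,0,0,0,-0.04,0,0,0,0,0,-0.05,0,0,0,0,0,0,0,0,0,0,0,0,0,0,0,0,0,0])

```text
clock: 40.2
eef_pos: [0.5496, -0.0325, 0.2991]
tcp_rot: [0.029, 1.0, -0.0, -0.0]
contact_force: [0.3, -0.1, -0.2]
opening: 0.704
finger_force: 0.0
```

```bash
cat > b.py <<'E'
from h import *
o=tcp(); p=viewer.snapshot("wrist"); m=cam("wrist",o); cv2.imwrite('pics/wb.png',p[:,:,::-1])
hsv=cv2.cvtColor(p,cv2.COLOR_RGB2HSV)
for c,(lo,hi) in dict(red=((0,150,50),(6,255,255)),yel=((22,140,80),(32,255,255)),blue=((105,140,50),(125,255,255))).items():
    nn,lab,st,ce=cv2.connectedComponentsWithStats(cv2.inRange(hsv,lo,hi))
    for i in range(1,nn):
        if st[i][4]>300:
            pts=np.argwhere(lab==i)[:,::-1].astype(np.float32); q=cv2.boxPoints(cv2.minAreaRect(pts))
            print(c,st[i][4],ce[i].round(1),"ctr",unproj(m,ce[i],.034).round(4),"corners",[unproj(m,u,.034).round(4).tolist() for u in q])
E
python3 b.py
```

```text
t 40.2 tcp [54.96 -3.25 29.91] z [-0. -0. -1.] yawY 86.7 F [ 0.3 -0.1 -0.2] open 6.02 q [-0.48  0.16  0.52  1.8  -0.08  1.2   1.57]
red 1295 [24.  58.5] ctr [ 0.4208 -0.2811] corners [[0.4013, -0.3036], [0.4089, -0.2354], [0.4408, -0.2417], [0.4338, -0.3114]]
red 1433 [359.3 229.4] ctr [0.6238 0.0531] corners [[0.6084, 0.0196], [0.6124, 0.087], [0.6399, 0.088], [0.6357, 0.0192]]
yel 1475 [283.  229.4] ctr [ 0.6188 -0.0314] corners [[0.6035, -0.0644], [0.6074, 0.0032], [0.6347, 0.0025], [0.6306, -0.0666]]
blue 515 [ 20.9 204.7] ctr [ 0.5728 -0.3239] corners [[0.5606, -0.3479], [0.5609, -0.2919], [0.581, -0.2958], [0.581, -0.3528]]
blue 1464 [206.5 229.5] ctr [ 0.614  -0.1159] corners [[0.6258, -0.1532], [0.5986, -0.1491], [0.6025, -0.0808], [0.6297, -0.0834]]
```

View pics/wb.png

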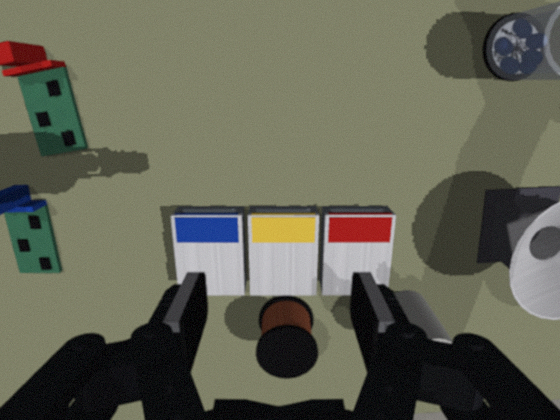

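```bash
python3 - <<'E'
from h import *
o=tcp(); m=cam("wrist",o); p=cv2.imread('pics/wb.png').astype(int)
for c in(182,206,235,283,340,359,385):
    print(c,p[200:222,c-2:c+3].mean(1).round().astype(int).tolist())
for c in(283,):
    for r in range(208,219): print(r,unproj(m,(c,r),.034).round(4),unproj(m,(c,r),.026).round(4),unproj(m,(c,r),.0).round(4))
print("left/right row 255"); print(p[255,165:180].tolist(),p[255,236:256].mean(1).round().tolist(),p[255,314:328].mean(1).round().tolist(),p[255,386:402].mean(1).round().tolist())
E
```

```text
t 40.25 tcp [54.96 -3.25 29.91] z [-0. -0. -1.] yawY 86.7 F [0.3 0.6 1.3] open 6.01 q [-0.48  0.16  0.52  1.8  -0.08  1.2   1.57]
182 [[103, 129, 127], [104, 131, 130], [104, 130, 129], [105, 130, 128], [95, 119, 117], [74, 91, 88], [55, 59, 58], [52, 49, 46], [53, 50, 48], [60, 57, 53], [62, 60, 56], [56, 52, 51], [54, 41, 37], [69, 35, 26], [112, 78, 70], [156, 139, 131], [166, 154, 149], [145, 109, 100], [143, 65, 38], [151, 61, 26], [153, 64, 29], [151, 62, 27]]
206 [[107, 132, 128], [103, 126, 127], [105, 130, 128], [104, 129, 128], [104, 129, 129], [94, 116, 114], [67, 76, 75], [54, 52, 50], [59, 55, 52], [71, 68, 62], [78, 74, 68], [77, 72, 66], [70, 53, 46], [77, 42, 29], [119, 82, 71], [159, 139, 134], [177, 161, 155], [156, 114, 102], [150, 70, 41], [150, 59, 25], [152, 62, 26], [152, 65, 31]]
235 [[103, 129, 127], [105, 130, 128], [104, 130, 130], [106, 131, 129], [105, 131, 130], [92, 113, 112], [68, 75, 73], [54, 51, 49], [59, 56, 53], [69, 66, 61], [70, 66, 63], [66, 60, 58], [64, 46, 39], [74, 41, 28], [116, 84, 72], [162, 143, 137], [174, 161, 156], [162, 124, 114], [
[... 1962 characters left out ...]
043 -0.0305] [ 0.6071 -0.0305] [ 0.6163 -0.0308]
218 [ 0.6055 -0.0305] [ 0.6083 -0.0306] [ 0.6175 -0.0308]
left/right row 255
[[89, 109, 110], [70, 86, 87], [60, 74, 75], [56, 70, 73], [61, 74, 72], [61, 73, 72], [60, 77, 77], [62, 79, 76], [79, 90, 87], [131, 130, 133], [176, 173, 171], [196, 189, 192], [195, 194, 192], [195, 193, 193], [193, 189, 189]] [190.0, 186.0, 188.0, 189.0, 190.0, 189.0, 169.0, 116.0, 57.0, 43.0, 53.0, 57.0, 108.0, 173.0, 194.0, 192.0, 190.0, 193.0, 189.0, 190.0] [190.0, 190.0, 183.0, 153.0, 86.0, 56.0, 42.0, 46.0, 65.0, 125.0, 176.0, 187.0, 184.0, 191.0] [187.0, 192.0, 187.0, 189.0, 187.0, 170.0, 139.0, 119.0, 120.0, 126.0, 118.0, 114.0, 118.0, 117.0, 123.0, 120.0]
```

apply_moves(steps=[-2.2,-4.2,0,0,0,0.024,-2.2,-4.2,0,0,0,0.024,-2.2,-4.2,0,0,0,0.024,-2.2,-4.2,0,0,0,0.024,-2.3,-4.3,-1.5,0,0,0.024,-2.3,-4.3,-1.5,0,0,0.021,0,0,0,0,0,0,0,0,0,0,0,0,0,0,0,0,0,0])

```text
clock: 41.38
eef_pos: [0.4171, -0.2849, 0.2694]
tcp_rot: [-0.043, 0.999, -0.0, 0.0]
contact_force: [1.1, -0.2, 1.4]
opening: 0.701
finger_force: 0.0
```

```bash
python3 w.py module_red 0 .4315 -.2855 .083; python3 l.py module_red .4315 -.2855 .083 0 ; python3 l.py scoop .4257 .3818 -.182 .003
```

```text
t 41.38 tcp [ 41.71 -28.49  26.94] z [ 0.001 -0.    -1.   ] yawY 94.9 F [ 1.1 -0.2  1.4] open 5.99 q [-0.17  0.09  0.74  1.95 -0.07  1.13  2.25]
expect [276. 190.] [(0.8, [280.0, 212.0], 4716)]
module_red [ 0.4321 -0.2842  0.0844] 0.005
top 0.97 [368. 227.] expect [374. 240.] [ 0.4315 -0.2814  0.0525] 0.079
scene 0.68 [245. 178.] expect [251. 169.] [ 0.43   -0.2856  0.0713] 0.008
t 41.67 tcp [ 41.62 -28.58  26.92] z [ 0.    -0.001 -1.   ] yawY 94.8 F [-1.6  0.7 -0. ] open 6.04 q [-0.17  0.09  0.74  1.95 -0.07  1.13  2.25]
top 0.91 [144. 243.] expect [143. 243.] [ 0.4229  0.3829 -0.1603] 0.025
scene 0.88 [400. 322.] expect [407. 319.] [ 0.4244  0.383  -0.182 ] 0.008
t 41.88 tcp [ 41.58 -28.62  26.91] z [-0.    -0.001 -1.   ] yawY 94.7 F [ 0.1 -0.3  0.1] open 5.99 q [-0.17  0.09  0.74  1.95 -0.07  1.13  2.25]
```

apply_moves(steps=[0,0,-5,0,0,0,0,0,-5,0,0,0,0,0,-5,0,0,0,0,0,-3.5,0,0,0,0,0,-2,0,0,0,0,0,-1.1,0,0,0,0,0,0,0,0,0,0,0,0,0,0,0])

```text
clock: 42.88
eef_pos: [0.4166, -0.2868, 0.054]
tcp_rot: [-0.041, 0.999, -0.001, 0.001]
contact_force: [-0.2, -0.3, 0.0]
opening: 0.702
finger_force: 0.0
```

apply_moves(steps=[0,0,0,0,0,0,0,0,0,0,0,0,0,0,0,0,0,0,0,0,0,0,0,0,0,0,0,0,0,0,0,0,0,0,0,0,0,0,0,0,0,0], fingers=0, grip_force=80)

```text
clock: 43.75
eef_pos: [0.4162, -0.2864, 0.0538]
tcp_rot: [-0.041, 0.999, -0.0, 0.0]
contact_force: [-2.0, 1.7, 5.6]
opening: 0.219
finger_force: 78.4
```

apply_moves(steps=[0,0,1,0,0,0,0,0,2,0,0,0,0,0,3,0,0,0,0,0,2,0,0,0,0,0,0,0,0,0,0,0,0,0,0,0,0,0,0,0,0,0,0,0,0,0,0,0])

```text
clock: 44.75
eef_pos: [0.4152, -0.286, 0.1322]
tcp_rot: [-0.041, 0.999, -0.0, -0.001]
contact_force: [0.2, -0.4, -1.1]
opening: 0.217
finger_force: 78.2
```

```bash
python3 w.py module_red .08 .4315 -.2855 .083; python3 l.py module_red .4315 -.2855 .083 .08
```

```text
t 44.75 tcp [ 41.52 -28.6   13.22] z [-0.002 -0.    -1.   ] yawY 94.7 F [ 0.2 -0.4 -1.1] open 1.86 q [-0.1   0.31  0.71  2.07 -0.27  0.85  2.42]
expect [276. 329.] [(0.63, [278.0, 327.0], 8780)]
module_red [ 0.4468 -0.2831  0.0804] 0.893
top 0.63 [376. 222.] expect [381. 238.] [ 0.4379 -0.2769 -0.0418] 0.371
scene 0.66 [243. 160.] expect [250. 148.] [ 0.4327 -0.2807 -0.0136] 0.13
t 45.05 tcp [ 41.57 -28.63  13.3 ] z [-0.    -0.001 -1.   ] yawY 94.7 F [ 0.1 -1.  -1.4] open 1.86 q [-0.1   0.31  0.71  2.07 -0.27  0.85  2.42]
```

apply_moves(steps=[0.8,4.35,0,0,0,-0.0175,0.8,4.35,0,0,0,-0.0175,0.8,4.35,0,0,0,-0.0175,0.8,4.35,0,0,0,-0.0175,0.8,4.35,0,0,0,-0.0175,0.8,4.35,0,0,0,-0.0175,0.8,4.35,0,0,0,-0.0175,0.83,4.31,0,0,0,-0.017,0,0,0,0,0,0,0,0,0,0,0,0,0,0,0,0,0,0,0,0,0,0,0,0])

```text
clock: 46.55
eef_pos: [0.4799, 0.0599, 0.1331]
tcp_rot: [0.03, 1.0, -0.0, -0.0]
contact_force: [1.0, 0.1, -1.3]
opening: 0.22
finger_force: 78.4
```

```bash
cat > g.py <<'E'
from h import *
import sys
# in-hand module: fit green board colour. g.py z x y yaw
z,x,y,a=map(float,sys.argv[1:5])
o=tcp()
for n in("wrist","top","scene"):
    p=viewer.snapshot(n); m=cam(n,o); u=proj(m,[[x+.05*np.cos(a),y+.05*np.sin(a),z+.008]])[0]
    hsv=cv2.cvtColor(p,cv2.COLOR_RGB2HSV); k=cv2.inRange(hsv,(65,70,15),(95,255,255)); k=cv2.morphologyEx(k,cv2.MORPH_CLOSE,np.ones((9,9)))
    nn,lab,st,ce=cv2.connectedComponentsWithStats(k); 
    I=[i for i in range(1,nn) if st[i][4]>60]; 
    print(n,"expect",u.round(),[(int(st[i][4]),ce[i].round().tolist()) for i in I])
    if not I: continue
    i=min(I,key=lambda i:np.hypot(*(ce[i]-u)))
    r,e=fit([(m,lab==i)],[box(0,90,-28,28,0,8)],[x,y,a],z); print("   ",r.round(4),round(e,3))
E
python3 g.py .08 .4957 .0604 -.0575
```

```text
t 46.55 tcp [47.99  5.99 13.31] z [-0.    -0.001 -1.   ] yawY 86.6 F [ 1.   0.1 -1.3] open 1.88 q [-0.72  0.24  0.57  2.11 -0.18  0.83  1.46]
wrist expect [281. 368.] [(19637, [237.0, 375.0]), (4913, [444.0, 384.0]), (76, [532.0, 416.0])]
    [ 0.5587  0.0985 -1.6305] 0.494
top expect [254. 199.] [(491, [388.0, 177.0]), (88, [261.0, 195.0]), (548, [412.0, 231.0]), (272, [252.0, 284.0]), (1624, [268.0, 391.0]), (219, [144.0, 412.0])]
    [0.5155 0.0217 0.3344] 5.335
scene expect [281. 237.] [(280, [226.0, 162.0]), (354, [189.0, 188.0]), (635, [283.0, 238.0])]
    [ 0.4955  0.0591 -0.0474] 0.01
```

apply_moves(steps=[0,0,-2,0,0,0,0,0,-2.5,0,0,0,0,0,-1.95,0,0,0,0,0,0,0,0,0,0,0,0,0,0,0,0,0,0,0,0,0])

```text
clock: 47.45
eef_pos: [0.481, 0.0615, 0.0696]
tcp_rot: [0.028, 1.0, 0.0, 0.001]
contact_force: [0.4, 0.3, -0.6]
opening: 0.22
finger_force: 78.5
```

```bash
python3 g.py .0155 .4957 .0604 -.0575; python3 -c "
from h import *
go([.48,.0613,.0685],np.radians(86.7))"
```

```text
t 47.45 tcp [48.1   6.15  6.96] z [ 0.002  0.    -1.   ] yawY 86.7 F [ 0.4  0.3 -0.6] open 1.88 q [-0.67  0.37  0.52  2.14 -0.28  0.7   1.55]
wrist expect [277. 365.] [(25954, [281.0, 377.0]), (125, [332.0, 295.0])]
    [0.5342 0.0752 0.2399] 0.697
top expect [255. 203.] [(514, [388.0, 177.0]), (148, [257.0, 223.0]), (544, [412.0, 231.0]), (774, [236.0, 319.0]), (1353, [278.0, 403.0]), (414, [205.0, 407.0])]
    [ 0.4565  0.0846 -0.7042] 2.47
scene expect [281. 254.] [(280, [226.0, 162.0]), (353, [189.0, 188.0]), (601, [282.0, 255.0])]
    [ 0.4961  0.0598 -0.054 ] 0.012
move [-0.06 -0.02 -0.08] rv [-0.     0.001 -0.001]
```

apply_moves(steps=[0.6,-0.035,0,0,0,0,0.8,-0.045,0,0,0,0,0.8,-0.045,0,0,0,0,0.8,-0.045,0,0,0,0,0.8,-0.045,0,0,0,0,0.8,-0.045,0,0,0,0,0,0,0,0,0,0,0,0,0,0,0,0])

```text
clock: 48.6
eef_pos: [0.5257, 0.0586, 0.0684]
tcp_rot: [0.028, 1.0, -0.0, -0.001]
contact_force: [-0.6, 0.7, -0.8]
opening: 0.221
finger_force: 78.5
```

apply_moves(steps=[0.9,-0.052,0,0,0,0,0.9,-0.052,0,0,0,0,0.9,-0.052,0,0,0,0,0.9,-0.052,0,0,0,0,0.9,-0.052,0,0,0,0,0.8,-0.046,0,0,0,0,0,0,0,0,0,0,0,0,0,0,0,0])

```text
clock: 49.6
eef_pos: [0.5787, 0.0556, 0.0684]
tcp_rot: [0.028, 1.0, -0.0, -0.001]
contact_force: [-0.1, 0.1, -1.3]
opening: 0.219
finger_force: 78.5
```

apply_moves(steps=[0.4,-0.023,-0.1,0,0,0,0.3,-0.017,-0.1,0,0,0,0.2,-0.012,0,0,0,0,0,0,0,0,0,0,0.2,-0.012,0,0,0,0,0,0,0,0,0,0])

```text
clock: 50.35
eef_pos: [0.5903, 0.055, 0.0666]
tcp_rot: [0.028, 1.0, -0.0, -0.0]
contact_force: [0.4, 0.5, -0.7]
opening: 0.22
finger_force: 78.5
```

apply_moves(steps=[0.1,-0.006,0,0,0,0,0,0,0,0,0,0,0.1,-0.006,0,0,0,0,0,0,0,0,0,0])

```text
clock: 50.85
eef_pos: [0.5912, 0.055, 0.0664]
tcp_rot: [0.028, 1.0, -0.0, -0.001]
contact_force: [-2.5, -0.7, 0.5]
opening: 0.217
finger_force: 78.7
```

Contact begins; push slightly more.

apply_moves(steps=[0.1,-0.006,0,0,0,0,0,0,0,0,0,0,0.1,-0.006,0,0,0,0,0,0,0,0,0,0])

```text
clock: 51.35
eef_pos: [0.5912, 0.055, 0.0663]
tcp_rot: [0.028, 1.0, 0.0, -0.003]
contact_force: [-7.9, 2.1, 6.1]
opening: 0.216
finger_force: 79.5
```

apply_moves(steps=[-0.1,0,-0.05,0,0,0,0,0,0,0,0,0,0,0,0,0,0,0,0,0,0,0,0,0,0,0,3,0,0,0,0,0,6,0,0,0,0,0,6,0,0,0,0,0,5,0,0,0,-3,-5.3,0,0,0,0,-3,-5.3,0,0,0,0,-3,-5.3,0,0,0,0,-3,-5.3,0,0,0,0], fingers=6)

```text
clock: 52.85
eef_pos: [0.4721, -0.159, 0.2663]
tcp_rot: [0.029, 1.0, -0.0, 0.001]
contact_force: [-0.0, -0.7, 0.8]
opening: 0.705
finger_force: 0.0
```

apply_moves(steps=[-2.5,-5.3,0,0,0,0,-2.5,-5.3,0,0,0,0,-1.5,-5.3,0,0,0,0,-1,-3.5,0,0,0,0,0,-3,0,0,0,0,0,0,0,0,0,0,0,0,0,0,0,0,0,0,0,0,0,0,0,0,0,0,0,0])

```text
clock: 53.98
eef_pos: [0.3986, -0.3801, 0.266]
tcp_rot: [0.027, 1.0, 0.0, 0.0]
contact_force: [-0.4, -0.3, -0.2]
opening: 0.704
finger_force: 0.0
```

```bash
python3 l.py module_red .6055 .0541 -.0575 .012; python3 w.py module_yellow 0 .4065 -.3862 -.047; python3 l.py module_yellow .4065 -.3862 -.047 0; python3 l.py module_blue .582 -.344 -.05 0
```

```text
top 0.5 [257. 186.] expect [256. 181.] [0.5884 0.0493 0.3135] 3.183
scene 0.65 [263. 257.] expect [260. 256.] [ 0.5882  0.0485 -2.0766] 1.267
t 54.17 tcp [ 39.83 -38.08  26.61] z [ 0. -0. -1.] yawY 86.8 F [-0.6  0.2  0.4] open 6.04 q [-0.1   0.25  0.92  1.85 -0.22  1.14  2.4 ]
t 54.17 tcp [ 39.83 -38.08  26.61] z [ 0. -0. -1.] yawY 86.8 F [-0.6  0.2  0.4] open 6.04 q [-0.1   0.25  0.92  1.85 -0.22  1.14  2.4 ]
expect [273. 185.] [(0.9, [255.0, 42.0], 7182), (0.73, [254.0, 212.0], 4835)]
module_yellow [ 0.4171 -0.4173  0.1895] 0.012
top 0.65 [414. 239.] expect [410. 249.] [ 0.4146 -0.4099  0.0716] 0.109
scene 0.57 [232. 158.] expect [243. 151.] [ 0.4151 -0.4193  0.1888] 0.017
t 54.48 tcp [ 39.8  -38.13  26.61] z [-0.    -0.001 -1.   ] yawY 86.7 F [ 0.4  0.1 -0.2] open 6.01 q [-0.1   0.25  0.92  1.85 -0.22  1.14  2.4 ]
top 0.87 [391. 181.] expect [392. 189.] [ 0.5795 -0.3438 -0.0103] 0.016
scene 0.88 [197. 186.] expect [201. 175.] [ 0.5814 -0.3416 -0.1023] 0.04
t 54.67 tcp [ 39.8  -38.13  26.61] z [-0.    -0.001 -1.   ] yawY 86.7 F [0.1 0.2 1.1] open 6.0 q [-0.1   0.25  0.92  1.85 -0.22  1.14  2.4 ]
```

apply_moves(steps=[0.03,-0.5,0,0,0,-0.181,0.03,-0.5,0,0,0,-0.181,0.03,-0.5,0,0,0,-0.181,0.03,-0.5,0,0,0,-0.181,0.03,-0.5,0,0,0,-0.181,0.03,-0.5,0,0,0,-0.181,0.03,-0.5,0,0,0,-0.181,0.02,-0.5,0,0,0,-0.181,0,0,0,0,0,-0.181,0,0,0,0,0,-0.181,0,0,0,0,0,-0.181,0,0,0,0,0,-0.181])

```text
clock: 56.18
eef_pos: [0.4007, -0.4211, 0.266]
tcp_rot: [0.899, 0.438, 0.0, -0.0]
contact_force: [-0.1, 0.5, -0.6]
opening: 0.704
finger_force: 0.0
```

apply_moves(steps=[0,0,0,0,0,-0.181,0,0,0,0,0,-0.181,0,0,0,0,0,-0.181,0,0,0,0,0,-0.181,0,0,0,0,0,0,0,0,0,0,0,0,0,0,0,0,0,0,0,0,0,0,0,0])

```text
clock: 57.18
eef_pos: [0.4004, -0.4212, 0.2662]
tcp_rot: [0.996, 0.095, 0.0, -0.0]
contact_force: [-0.6, 0.1, -0.9]
opening: 0.704
finger_force: 0.0
```

```bash
python3 w.py module_yellow 0 .416 -.4183 .189; python3 l.py module_yellow .416 -.4183 .189 0; python3 -c "
from h import *
go([.4003,-.4213,.053],np.radians(100.8)-np.pi)"; python3 - <<'E'
import sys; sys.path.insert(0,'.')
from h import *
# red panel/post in bay: red colour, compare predicted
for n in("top","scene"):
    p=viewer.snapshot(n); m=cam(n); hsv=cv2.cvtColor(p,cv2.COLOR_RGB2HSV); k=cv2.inRange(hsv,(0,150,50),(6,255,255))
    u=proj(m,[[.59,.055,.04]])[0]; y,x=int(u[1]),int(u[0]); kk=np.zeros_like(k); kk[y-25:y+25,x-25:x+25]=k[y-25:y+25,x-25:x+25]
    r,e=fit([(m,kk>0)],[box(-6,0,-28,28,0,30),box(-26,-6,-10,10,0,62),box(4,31,-34,34,22,22)],[.6058,.0541,-.0575],.012); print(n,r.round(4),round(e,3),kk.sum()//255)
E
```

```text
t 57.17 tcp [ 40.04 -42.12  26.62] z [ 0.001  0.001 -1.   ] yawY -79.1 F [-0.6  0.1 -0.9] open 6.01 q [-0.28  0.73  1.49  1.79 -0.75  1.36  0.  ]
expect [279. 158.] [(0.72, [247.0, 269.0], 4113), (0.67, [279.0, 112.0], 6521)]
module_yellow [ 0.4176 -0.4175  0.1897] 0.006
top 0.73 [412. 223.] expect [420. 245.] [ 0.4762 -0.3565 -1.186 ] 2.461
scene 0.96 [234. 160.] expect [236. 148.] [ 0.4152 -0.4196  0.1716] 0.021
t 57.48 tcp [ 40.04 -42.12  26.61] z [ 0.     0.001 -1.   ] yawY -79.2 F [-0.1 -0.2 -0.9] open 6.02 q [-0.28  0.73  1.49  1.79 -0.75  1.36  0.  ]
move [-1.000e-02 -1.000e-02 -2.131e+01] rv [-0.001  0.    -0.   ]
top [ 0.6061  0.0541 -0.0022] 0.027 317
scene [ 0.6072  0.0525 -0.1031] 0.084 417
```

apply_moves(steps=[0,0,-4,0,0,0,0,0,-4,0,0,0,0,0,-3,0,0,0,0,0,0,0,0,0,0,0,0,0,0,0])

```text
clock: 58.2
eef_pos: [0.4006, -0.4221, 0.1573]
tcp_rot: [0.996, 0.094, 0.0, 0.001]
contact_force: [0.5, 0.5, -0.1]
opening: 0.702
finger_force: 0.0
```

```bash
python3 -c "
from h import *
tcp();go([.4005,-.4213,.053],np.radians(100.8)-np.pi)"
```

```text
t 58.2 tcp [ 40.06 -42.21  15.73] z [ 0.001 -0.001 -1.   ] yawY -79.2 F [ 0.5  0.5 -0.1] open 5.99 q [-0.2   0.82  1.34  1.89 -0.87  1.19  0.07]
move [-1.000e-02  8.000e-02 -1.043e+01] rv [ 0.001  0.001 -0.   ]
```

j3 is backing away from its limit; continue.

apply_moves(steps=[0,0,-4,0,0,0,0,0,-3.5,0,0,0,0,0,-2,0,0,0,0,0,-0.8,0,0,0,0,0,0,0,0,0,0,0,0,0,0,0,0,0,0,0,0,0])

```text
clock: 59.08
eef_pos: [0.4008, -0.4218, 0.0541]
tcp_rot: [0.996, 0.094, 0.001, 0.0]
contact_force: [0.2, -0.0, 1.4]
opening: 0.703
finger_force: 0.0
```

apply_moves(steps=[0,0,0,0,0,0,0,0,0,0,0,0,0,0,0,0,0,0,0,0,0,0,0,0,0,0,0,0,0,0,0,0,0,0,0,0,0,0,0,0,0,0], fingers=0, grip_force=80)

```text
clock: 59.95
eef_pos: [0.4003, -0.4215, 0.0534]
tcp_rot: [0.996, 0.094, 0.0, -0.0]
contact_force: [-1.2, 0.4, 4.6]
opening: 0.219
finger_force: 78.4
```

apply_moves(steps=[0,0,1,0,0,0,0,0,2,0,0,0,0,0,3,0,0,0,0,0,2,0,0,0,0,0,0,0,0,0,0,0,0,0,0,0,0,0,0,0,0,0])

```text
clock: 60.82
eef_pos: [0.4, -0.4204, 0.1319]
tcp_rot: [0.996, 0.094, -0.001, -0.001]
contact_force: [0.1, 0.6, -0.8]
opening: 0.217
finger_force: 78.2
```

```bash
python3 g.py .08 .4164 -.4183 .189;  python3 -c "
from h import *
M0=np.array([.6010,-.0304]);e=np.array([.9983,-.0575]);go(np.r_[M0-.126*e,.133],np.radians(86.7)-np.pi)"
```

```text
t 60.83 tcp [ 40.   -42.04  13.19] z [-0.001  0.002 -1.   ] yawY -79.2 F [ 0.1  0.6 -0.8] open 1.85 q [-0.19  0.84  1.3   1.9  -0.9   1.15  0.08]
wrist expect [282. 120.] [(22776, [280.0, 120.0]), (92, [333.0, 299.0]), (5123, [162.0, 368.0]), (4358, [345.0, 374.0]), (2364, [466.0, 386.0]), (77, [196.0, 386.0]), (565, [236.0, 406.0]), (811, [410.0, 407.0]), (130, [451.0, 409.0]), (100, [37.0, 413.0]), (150, [61.0, 415.0]), (157, [196.0, 415.0])]
    [ 0.4169 -0.4166  0.1894] 0.129
top expect [422. 226.] [(493, [388.0, 177.0]), (191, [420.0, 217.0]), (84, [262.0, 276.0]), (65, [283.0, 354.0]), (205, [292.0, 399.0]), (94, [113.0, 401.0]), (276, [153.0, 412.0])]
    [ 0.4537 -0.4402  0.7494] 2.069
scene expect [223. 141.] [(157, [272.0, 80.0]), (284, [224.0, 142.0]), (355, [189.0, 188.0])]
    [ 0.4159 -0.4172  0.168 ] 0.025
move [ 7.52 39.77  0.07] rv [-0.002 -0.001 -0.246]
```

apply_moves(steps=[0.83,4.42,0,0,0,-0.0273,0.83,4.42,0,0,0,-0.0273,0.83,4.42,0,0,0,-0.0273,0.83,4.42,0,0,0,-0.0273,0.83,4.42,0,0,0,-0.0273,0.83,4.42,0,0,0,-0.0273,0.83,4.42,0,0,0,-0.0273,0.83,4.42,0,0,0,-0.0273,0.86,4.41,0,0,0,-0.0276,0,0,0,0,0,0,0,0,0,0,0,0,0,0,0,0,0,0])

```text
clock: 62.48
eef_pos: [0.4748, -0.0249, 0.1331]
tcp_rot: [1.0, -0.03, 0.0, -0.0]
contact_force: [0.0, -0.7, -0.2]
opening: 0.22
finger_force: 78.5
```

apply_moves(steps=[0,0,-2,0,0,0,0,0,-2.5,0,0,0,0,0,-1.95,0,0,0,0,0,0,0,0,0,0,0,0,0,0,0,0,0,0,0,0,0,0,0,0,0,0,0])

```text
clock: 63.35
eef_pos: [0.4758, -0.0236, 0.0692]
tcp_rot: [1.0, -0.029, 0.001, -0.0]
contact_force: [0.6, -0.4, -1.4]
opening: 0.219
finger_force: 78.5
```

```bash
python3 g.py .0155 .491 -.024 -.0575;  python3 -c "
from h import *
M0=np.array([.6010,-.0304]);e=np.array([.9983,-.0575]);go(np.r_[M0-.126*e,.0685],np.radians(86.7)-np.pi)"
```

```text
t 63.35 tcp [47.58 -2.36  6.92] z [ 0.001  0.001 -1.   ] yawY -93.3 F [ 0.6 -0.4 -1.4] open 1.87 q [-1.09  0.93  1.38  2.18 -1.1   1.09 -0.73]
wrist expect [278. 122.] [(23169, [279.0, 120.0]), (2716, [212.0, 364.0]), (1995, [334.0, 361.0]), (1584, [121.0, 379.0]), (520, [388.0, 351.0]), (570, [439.0, 382.0]), (330, [89.0, 381.0]), (937, [495.0, 406.0]), (417, [149.0, 405.0]), (107, [402.0, 396.0]), (390, [301.0, 412.0]), (142, [246.0, 414.0]), (79, [115.0, 417.0]), (90, [427.0, 416.0])]
    [ 0.4932 -0.0243 -0.0571] 0.092
top expect [284. 204.] [(497, [388.0, 177.0]), (618, [120.0, 369.0]), (543, [48.0, 376.0]), (1640, [271.0, 402.0]), (542, [190.0, 392.0])]
    [ 1.337  -0.558  -1.2175] 0.902
scene expect [265. 234.] [(99, [273.0, 88.0]), (354, [189.0, 188.0]), (522, [266.0, 235.0])]
    [ 0.4928 -0.025  -0.0655] 0.013
move [-0.03  0.03 -0.03] rv [-0.001  0.001 -0.001]
```

apply_moves(steps=[0.6,0,0,0,0,0,0.8,-0.045,0,0,0,0,0.8,-0.045,0,0,0,0,0.8,-0.045,0,0,0,0,0.8,-0.045,0,0,0,0,0.8,-0.045,0,0,0,0,0,0,0,0,0,0,0,0,0,0,0,0])

```text
clock: 64.5
eef_pos: [0.5211, -0.0259, 0.0685]
tcp_rot: [1.0, -0.029, -0.0, -0.0]
contact_force: [-0.1, 0.7, -1.4]
opening: 0.223
finger_force: 78.5
```

apply_moves(steps=[0.9,-0.052,0,0,0,0,0.9,-0.052,0,0,0,0,0.9,-0.052,0,0,0,0,0.9,-0.052,0,0,0,0,0.9,-0.052,0,0,0,0,0.8,-0.046,0,0,0,0,0,0,0,0,0,0,0,0,0,0,0,0])

```text
clock: 65.5
eef_pos: [0.574, -0.029, 0.0685]
tcp_rot: [1.0, -0.029, -0.0, -0.0]
contact_force: [-0.1, 0.1, -1.9]
opening: 0.216
finger_force: 78.5
```

apply_moves(steps=[0.4,-0.023,-0.1,0,0,0,0.2,-0.012,-0.1,0,0,0,0.1,-0.006,0,0,0,0,0,0,0,0,0,0,0.1,-0.006,0,0,0,0,0,0,0,0,0,0,0.1,-0.006,0,0,0,0,0,0,0,0,0,0])

```text
clock: 66.5
eef_pos: [0.5835, -0.0293, 0.0666]
tcp_rot: [1.0, -0.029, 0.0, -0.0]
contact_force: [-0.8, 0.1, -1.2]
opening: 0.223
finger_force: 78.5
```

apply_moves(steps=[0.1,-0.006,0,0,0,0,0,0,0,0,0,0,0.1,-0.006,0,0,0,0,0,0,0,0,0,0,0.1,-0.006,0,0,0,0,0,0,0,0,0,0])

```text
clock: 67.25
eef_pos: [0.5853, -0.0295, 0.0663]
tcp_rot: [1.0, -0.029, -0.001, -0.001]
contact_force: [-2.2, 0.3, 0.0]
opening: 0.219
finger_force: 78.7
```

apply_moves(steps=[0.1,-0.006,0,0,0,0,0,0,0,0,0,0,0.1,-0.006,0,0,0,0,0,0,0,0,0,0])

```text
clock: 67.75
eef_pos: [0.5854, -0.0296, 0.0661]
tcp_rot: [1.0, -0.029, -0.003, -0.001]
contact_force: [-7.8, 1.5, 2.9]
opening: 0.223
finger_force: 79.3
```

apply_moves(steps=[-0.1,0,-0.05,0,0,0,0,0,0,0,0,0,0,0,0,0,0,0,0,0,0,0,0,0,0,0,3,0,0,0,0,0,6,0,0,0,0,0,6,0,0,0,0,0,5,0,0,0,-0.5,-4,0,0,0,0,-0.5,-5,0,0,0,0,-0.5,-5,0,0,0,0,-0.5,-5,0,0,0,0], fingers=6)

```text
clock: 69.25
eef_pos: [0.5673, -0.221, 0.2662]
tcp_rot: [1.0, -0.028, 0.001, -0.0]
contact_force: [0.2, -0.6, -0.1]
opening: 0.704
finger_force: 0.0
```

apply_moves(steps=[0,-5,0,0,0,0,0,-5,0,0,0,0,0,-2.2,0,0,0,0,0,0,0,0,0,0,0,0,0,0,0,0,0,0,0,0,0,0])

```text
clock: 70.0
eef_pos: [0.5684, -0.3397, 0.2658]
tcp_rot: [1.0, -0.027, 0.0, -0.001]
contact_force: [0.3, 0.1, 0.6]
opening: 0.704
finger_force: 0.0
```

```bash
python3 w.py module_blue 0 .5815 -.343 -.06; python3 l.py module_blue .5815 -.343 -.06 0; python3 l.py scoop .4257 .3818 -.182 .003
```

```text
t 70.0 tcp [ 56.84 -33.97  26.58] z [ 0.     0.001 -1.   ] yawY -93.1 F [0.3 0.1 0.6] open 6.02 q [-0.36  0.8   1.35  1.59 -0.79  1.4  -0.56]
expect [282. 161.] [(0.75, [282.0, 119.0], 6509), (0.73, [428.0, 119.0], 6991)]
module_blue [ 0.5819 -0.3432 -0.0343] 0.006
top 0.85 [441. 187.] expect [392. 189.] [ 1.3701 -0.3067 -0.1063] 0.887
scene 0.74 [197. 186.] expect [201. 175.] [ 0.5812 -0.3449 -0.0442] 0.02
t 70.3 tcp [ 56.76 -34.11  26.6 ] z [ 0.     0.001 -1.   ] yawY -93.2 F [-0.9 -0.1  0.3] open 6.0 q [-0.36  0.8   1.35  1.59 -0.79  1.4  -0.56]
top 0.82 [141. 235.] expect [143. 243.] [ 0.4355  0.402  -0.5402] 0.373
scene 0.75 [403. 326.] expect [407. 319.] [ 0.4244  0.3824 -0.1836] 0.011
t 70.5 tcp [ 56.74 -34.16  26.61] z [ 0.     0.001 -1.   ] yawY -93.3 F [-0.4 -1.2 -0. ] open 6.01 q [-0.36  0.8   1.35  1.59 -0.79  1.4  -0.56]
```

apply_moves(steps=[-0.22,-0.22,-5,0,0,0.02,0,0,-5,0,0,0,0,0,-5,0,0,0,0,0,-3.5,0,0,0,0,0,-2,0,0,0,0,0,-0.8,0,0,0,0,0,0,0,0,0,0,0,0,0,0,0])

```text
clock: 71.5
eef_pos: [0.566, -0.3448, 0.0548]
tcp_rot: [1.0, -0.019, 0.001, 0.001]
contact_force: [0.2, -0.0, -0.1]
opening: 0.7
finger_force: 0.0
```

apply_moves(steps=[0,0,0,0,0,0,0,0,0,0,0,0,0,0,0,0,0,0,0,0,0,0,0,0,0,0,0,0,0,0,0,0,0,0,0,0,0,0,0,0,0,0], fingers=0, grip_force=80)

```text
clock: 72.38
eef_pos: [0.5655, -0.3441, 0.0538]
tcp_rot: [1.0, -0.019, 0.001, -0.0]
contact_force: [-0.6, 1.3, 5.6]
opening: 0.218
finger_force: 78.7
```

apply_moves(steps=[0,0,1,0,0,0,0,0,2,0,0,0,0,0,3,0,0,0,0,0,2,0,0,0,0,0,0,0,0,0,0,0,0,0,0,0,0,0,0,0,0,0])

```text
clock: 73.25
eef_pos: [0.5646, -0.3431, 0.1316]
tcp_rot: [1.0, -0.019, -0.001, -0.001]
contact_force: [0.2, -0.0, -0.8]
opening: 0.218
finger_force: 78.1
```

```bash
python3 g.py .08 .5812 -.3442 -.037;  python3 -c "
from h import *
M0=np.array([.5960,-.1150]);e=np.array([.9983,-.0575]);go(np.r_[M0-.126*e,.133],np.radians(86.7)-np.pi)"
```

```text
t 73.25 tcp [ 56.46 -34.31  13.16] z [-0.002  0.002 -1.   ] yawY -92.1 F [ 0.2 -0.  -0.8] open 1.86 q [-0.31  0.91  1.21  1.7  -0.91  1.21 -0.47]
wrist expect [281. 119.] [(22877, [278.0, 123.0]), (103, [224.0, 316.0]), (2421, [343.0, 373.0]), (1303, [196.0, 348.0]), (2284, [435.0, 374.0]), (518, [115.0, 372.0]), (558, [149.0, 386.0]), (370, [84.0, 404.0]), (964, [208.0, 399.0]), (218, [403.0, 404.0]), (84, [58.0, 397.0]), (149, [431.0, 414.0]), (152, [253.0, 412.0])]
    [ 0.5807 -0.3431 -0.0295] 0.122
top expect [396. 168.] [(110, [228.0, 257.0]), (83, [270.0, 366.0]), (474, [291.0, 397.0]), (165, [117.0, 405.0]), (184, [150.0, 410.0]), (79, [94.0, 415.0])]
    [ 1.291  -0.5181  0.3875] 0.535
scene expect [184. 168.] [(154, [276.0, 86.0]), (366, [186.0, 168.0])]
    [ 0.58   -0.3417 -0.0449] 0.02
move [-9.46 23.57  0.09] rv [-0.001 -0.001 -0.02 ]
```

apply_moves(steps=[-1.6,3.9,0,0,0,-0.004,-1.6,3.9,0,0,0,-0.004,-1.6,3.9,0,0,0,-0.004,-1.6,3.9,0,0,0,-0.004,-1.6,4,0,0,0,-0.004,-1.5,4.03,0,0,0,0,0,0,-2,0,0,0,0,0,-2.5,0,0,0,0,0,-1.95,0,0,0,0,0,0,0,0,0,0,0,0,0,0,0,0,0,0,0,0,0])

```text
clock: 74.9
eef_pos: [0.4709, -0.1079, 0.0694]
tcp_rot: [1.0, -0.029, 0.001, -0.0]
contact_force: [0.4, 0.5, -1.2]
opening: 0.219
finger_force: 78.4
```

```bash
python3 g.py .0155 .486 -.1088 -.0575;  python3 -c "
from h import *
M0=np.array([.5960,-.1150]);e=np.array([.9983,-.0575]);go(np.r_[M0-.126*e,.0685],np.radians(86.7)-np.pi)"
```

```text
t 74.9 tcp [ 47.09 -10.79   6.94] z [ 0.002  0.    -1.   ] yawY -93.3 F [ 0.4  0.5 -1.2] open 1.87 q [-0.88  0.81  1.29  2.16 -0.99  0.99 -0.63]
wrist expect [279. 122.] [(22861, [278.0, 123.0]), (145, [333.0, 308.0]), (234, [235.0, 328.0]), (2210, [343.0, 352.0]), (1879, [177.0, 357.0]), (553, [401.0, 347.0]), (260, [432.0, 355.0]), (1684, [455.0, 396.0]), (253, [201.0, 390.0]), (383, [398.0, 398.0]), (138, [83.0, 396.0]), (400, [55.0, 409.0]), (286, [218.0, 406.0]), (129, [323.0, 399.0]), (300, [113.0, 405.0]), (426, [353.0, 411.0]), (305, [146.0, 407.0]), (274, [302.0, 416.0]), (88, [269.0, 416.0])]
    [ 0.4874 -0.1085 -0.0477] 0.101
top expect [313. 206.] [(61, [73.0, 309.0]), (85, [184.0, 311.0]), (378, [89.0, 351.0]), (3207, [235.0, 389.0]), (103, [146.0, 417.0])]
    [ 1.4201 -0.3016  0.0563] 0.686
scene expect [251. 216.] [(454, [253.0, 216.0])]
    [ 0.4863 -0.109  -0.0789] 0.021
move [-0.04 -0.01 -0.06] rv [-0.     0.001 -0.   ]
```

apply_moves(steps=[0.6,-0.035,0,0,0,0,0.8,-0.045,0,0,0,0,0.8,-0.045,0,0,0,0,0.8,-0.045,0,0,0,0,0.8,-0.045,0,0,0,0,0.8,-0.045,0,0,0,0,0,0,0,0,0,0,0,0,0,0,0,0])

```text
clock: 76.05
eef_pos: [0.5158, -0.1103, 0.0685]
tcp_rot: [1.0, -0.029, -0.0, -0.0]
contact_force: [-0.0, 0.2, -1.7]
opening: 0.218
finger_force: 78.4
```

apply_moves(steps=[0.9,-0.052,0,0,0,0,0.9,-0.052,0,0,0,0,0.9,-0.052,0,0,0,0,0.9,-0.052,0,0,0,0,0.9,-0.052,0,0,0,0,0.8,-0.046,0,0,0,0,0,0,0,0,0,0,0,0,0,0,0,0])

```text
clock: 77.05
eef_pos: [0.5688, -0.1133, 0.0685]
tcp_rot: [1.0, -0.029, -0.0, -0.0]
contact_force: [0.1, -0.2, -1.1]
opening: 0.222
finger_force: 78.4
```

apply_moves(steps=[0.4,-0.023,-0.1,0,0,0,0.3,-0.018,-0.1,0,0,0,0.1,-0.006,0,0,0,0,0,0,0,0,0,0,0.1,-0.006,0,0,0,0,0,0,0,0,0,0,0.1,-0.006,0,0,0,0,0,0,0,0,0,0])

```text
clock: 78.05
eef_pos: [0.5793, -0.1138, 0.0666]
tcp_rot: [1.0, -0.029, 0.0, -0.0]
contact_force: [-0.1, -0.3, -1.2]
opening: 0.217
finger_force: 78.4
```

apply_moves(steps=[0.1,-0.006,0,0,0,0,0,0,0,0,0,0,0.1,-0.006,0,0,0,0,0,0,0,0,0,0,0.1,-0.006,0,0,0,0,0,0,0,0,0,0])

```text
clock: 78.8
eef_pos: [0.5812, -0.114, 0.0664]
tcp_rot: [1.0, -0.029, -0.001, -0.001]
contact_force: [-2.6, 0.6, 0.3]
opening: 0.216
finger_force: 78.6
```

apply_moves(steps=[0.1,-0.006,0,0,0,0,0,0,0,0,0,0,0.1,-0.006,0,0,0,0,0,0,0,0,0,0])

```text
clock: 79.3
eef_pos: [0.5813, -0.114, 0.0664]
tcp_rot: [1.0, -0.029, -0.003, -0.001]
contact_force: [-8.0, 2.5, 5.5]
opening: 0.22
finger_force: 79.3
```

apply_moves(steps=[-0.1,0,-0.05,0,0,0,0,0,0,0,0,0,0,0,0,0,0,0,0,0,0,0,0,0,0,0,3,0,0,0,0,0,6,0,0,0,0,0,6,0,0,0,0,0,5,0,0,0,-3,-4,0,0,0,0,-3,-4,0,0,0,0,-3,-4,0,0,0,0,0,0,0,0,0,0], fingers=6)

```text
clock: 80.8
eef_pos: [0.489, -0.2386, 0.2668]
tcp_rot: [0.999, -0.034, 0.001, -0.0]
contact_force: [-0.8, 0.2, -0.3]
opening: 0.704
finger_force: 0.0
```

```bash
python3 l.py scoop .4257 .3818 -.182 .003; python3 l.py funnel .6438 .259 .312 .014; python3 - <<'E'
from h import *
B=dict(red=((0,150,50),(6,255,255),(.6058,.0541)),yel=((22,140,60),(32,255,255),(.601,-.0304)),blue=((105,140,40),(125,255,255),(.596,-.115)))
for n in("top","scene"):
    p=viewer.snapshot(n); m=cam(n); hsv=cv2.cvtColor(p,cv2.COLOR_RGB2HSV)
    for c,(lo,hi,M0) in B.items():
        k=cv2.inRange(hsv,lo,hi); u=proj(m,[[M0[0],M0[1],.04]])[0].astype(int); kk=np.zeros_like(k); s=np.s_[u[1]-24:u[1]+24,u[0]-24:u[0]+24]; kk[s]=k[s]
        r,e=fit([(m,kk>0)],[box(-6,0,-28,28,0,30),box(-26,-6,-10,10,0,62),box(4,31,-34,34,22,22)],[*M0,-.0575],.012); print(n,c,r.round(4),round(e,3),"want",M0)
for k,(x,y) in dict(meter=(.64,.46),bottle=(.74,.11),coil=(.73,0)).items():
    print(k,[(round(d["conf"],2),np.round(d["position"]).tolist()) for d in finder.look_for("scene",k)[:2]])
E
```

```text
top 0.56 [147. 243.] expect [143. 243.] [ 0.4228  0.3818 -0.1673] 0.009
scene 0.97 [400. 325.] expect [407. 319.] [ 0.4244  0.3823 -0.1826] 0.016
t 81.0 tcp [ 49.43 -23.3   26.59] z [ 0.     0.001 -1.   ] yawY -93.2 F [-0.3 -0.3 -0.4] open 6.01 q [-0.74  0.63  1.51  1.87 -0.66  1.29 -0.66]
top 0.68 [182. 165.] expect [187. 169.] [0.6428 0.2592 0.3324] 0.043
scene 0.66 [296. 317.] expect [295. 323.] [0.6443 0.2584 0.3075] 0.015
t 81.2 tcp [ 49.41 -23.31  26.59] z [-0.  0. -1.] yawY -93.1 F [ 0.4 -0.1  0.2] open 5.99 q [-0.74  0.63  1.51  1.87 -0.66  1.29 -0.66]
top red [ 0.6057  0.054  -0.0329] 0.023 want (0.6058, 0.0541)
top yel [ 0.601  -0.0302 -0.0317] 0.008 want (0.601, -0.0304)
top blue [ 0.597  -0.1147 -0.0635] 0.017 want (0.596, -0.115)
scene red [ 0.6071  0.0528 -0.1126] 0.068 want (0.6058, 0.0541)
scene yel [ 0.6018 -0.0332 -0.0856] 0.042 want (0.601, -0.0304)
scene blue [ 0.5971 -0.1174 -0.1366] 0.082 want (0.596, -0.115)
meter [(0.95, [352.0, 393.0]), (0.73, [189.0, 263.0])]
bottle [(0.83, [218.0, 303.0])]
coil [(0.85, [190.0, 262.0])]
```

```bash
python3 -c "
from h import *
print(hand_in())"
```

```text
the job is handed in; nothing more can be done
None
```

I handed the job in at about 81 s. The blue cores went through the funnel into the jar. The scoop is level on its mat and the funnel upright in its stand. The red, yellow and blue modules are fully home in their own bays. I inferred that all six cores left the scoop from its lighter weight and the camera checks, and I did not count them in the jar.

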